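Check samples in through the one-way flap

ROBOT

A 7-joint arm with a two-finger parallel gripper is mounted at the origin on a cart in front of the work surface, level with it; the furniture and walls round the work are solid. World frame = base frame: x ahead of the robot, y to its left, z up, the work surface at z = 0. Lengths are in m, angles in rad, forces in N, time in s.
With the tool pointing down it reaches from about 0.425 to 0.875 m from the base axis. Payload 4.7 kg.
Tool frame: the origin (TCP) lies at the centre of the arm's flange, where the gripper is bolted on; the fingertips stand 182 mm ahead of it and the grasp point (between the pads) lies ahead of it (ctrl.hold_point_z is the z of the grasp point in the tool frame, in m); z points along the fingers, y is the direction in which the jaws open and shut (so a half turn about z gives the same grasp; the last joint's range is limited). The gripper opens to 87 mm and grips with 3 to 60 N. Pads are 19 mm wide; open, the fingers measure 117 mm over their backs; the gripper's body (75 mm by 190 mm) begins 51 mm behind the grasp point.
Start: joints at [1.251, 0.321, -0.07, 1.45, 0.023, 1.371, -0.057], TCP at [0.213, -0.614, 0.405] pointing down, gripper open.
Joint ranges: [-2.86, 2.86], [-0.3, 2.09], [-1.38, 1.24], [0.06, 2.45], [-1.56, 4.7], [0.09, 2.05], [-2.69, 2.69]. Speed limits (rad/s): [2.57, 2.57, 3.14, 3.14, 3.14, 3.14, 3.14].

INTERFACE

Orientations are given as a rotation vector (axis times angle).
In Python, from bench import get_state, imaging, workorder, ctrl gives the robot as it stands.
- The arm moves only by the tool step_arm, never from a script. Its argument "increments" is a list of rows, each an object of numbers: "claw": the opening, from 0 (shut) to 1 (fully open); "tx", "ty", "tz": the shift along the tool's x, y, z in m; "spin": the turn about the tool's z in degrees. A call has 1 to 8 rows; each row is the pose to reach, as a shift and turn from the pose commanded when the call began, along the tool's axes at that moment; what a row does not reach only later rows make up. A row lasts 1/12 s, in which the tool goes at most 41.7 mm and 7.16 degrees, less where a joint would pass 70% of its speed; a pose out of reach is approached as far as the arm can. A call with a gripper value outside its range is refused whole. The fingers move at their own pace and stop on an object; "force" is the grip in N (left out, the last holds). Time passes only in rows, so rows that repeat a pose let the fingers close. It gives the time, the measured TCP pose, the force and the opening at its end, in the units of the state.
- get_state(): the state, without advancing time (a new reading comes with each control period).
- imaging.get_image(name): name is "scene" or "top" or "wrist"; returns the picture (420x560x3 uint8, blue, green, red); there is no depth.
- imaging.camera_params(name): a dict with "intrinsics" (3x3 intrinsics, pixels), "camera_from_world" (4x4, takes a point from world to camera coordinates). Camera axes: x right, y down, z forward; pixel columns grow to the right and rows downward; lengths in m; the calibration is good to about 2 mm. A picture is of the moment at which its call begins: read the wrist's pose just before it. camera_params takes no time and is no camera call; for the wrist camera it gives the pose at the moment of the call.
- workorder.close_job(): hands the job in, once; it reports no verdict.
The state is a dict: "time": time; "joint_positions": joint angles; "qd": joint speeds; "joint_torque": joint torques, N m; "position": TCP position; "tool_rot": TCP orientation; "ft_force": force on the tool from outside, world axes, zero at the start; "torque": the same for the moment, N m; "grip_width": opening from 0.0 (shut) to 1.0 (fully open).
Only numpy, scipy, OpenCV 4.12 (cv2) and the standard library are available. Lean on these libraries where they do the work, as an engineer would, in place of code of your own. Each camera call takes 0.05 s, during which the arm holds its last target. There are 200 camera calls.

TASK

The marker left lying in front of the lane's sprung double flap has to be put away flat in its narrow compartment of the wooden tray. Push every sample jar that stands at the right front of the table, upright and along the table, through the flaps into the lane so that the flaps close again behind them; do not lift a jar in over flaps or walls. When all the jars are in, pick up the reader wand and hold its window steady for about two seconds some 8 cm in front of the middle of the striped card, pointing squarely at it, then lay the wand flat in its own compartment with the wide head in the wide pocket, and leave the tape roll where it is.

Things in the scene. Friction and masses are not known exactly. Their poses are not given: they have to be found in the camera images.
- lane: fixed aluminium pass-through lane without floor (jars slide on the table). Origin on the table in the middle of the flap line, +x inward, away from the robot, y to its left. Inside 70 mm wide, 225 mm long from the flap line to a closed end. Side walls 6 mm thick, 48 mm high, open above; from x = 135 mm on 104 mm high under a clear cover
- lane_mouth (a point): middle of the lane's mouth on the table, 49 mm in front of the flap line (lane x = -49 mm), axes as the lane's. Two 48 mm high wings flare from the flap line to about 105 mm clear width here, 120 mm over the outside. Hinge posts 13 mm thick, 60 mm high stand beside the flap line at y = +-40 mm
- flap_left (a joint): left steel leaf of the double flap: upright hinge at lane x = 0, y = +35 mm, 34 mm long, 4 mm thick, 5 to 45 mm above the table. 0 = shut, grows inward to 1.45 rad, cannot swing outward. A light spring (0.2 N at the tip when shut, 0.7 N wide open) shuts it within a second once its sweep, 34 mm deep beyond the flap line, is free
- flap_right (a joint): right leaf, the mirror image of the left one, hinge at lane y = -35 mm; 0 = shut, grows as it swings inward
- jar_a_mid (a point): screw-cap sample jar, clear body with a yellow cap, 50 mm across, 77 mm tall, about 0.1 kg, upright on the table; the point is its centre, half-way up, its z axis runs up the jar; None if this jar is absent in this run
- jar_b_mid (a point): screw-cap sample jar, clear body with a green cap, 50 mm across, 77 mm tall, about 0.1 kg, upright on the table; the point is its centre, half-way up, its z axis runs up the jar; None if this jar is absent in this run
- jar_c_mid (a point): screw-cap sample jar, clear body with a white cap, 56 mm across, 87 mm tall, about 0.1 kg, upright on the table; the point is its centre, half-way up, its z axis runs up the jar; None if this jar is absent in this run
- marker_mid (a point): felt marker, 127 mm long along its own y axis, 18 mm thick, 16 g, lying on the table in front of the flaps, does not roll; the point is its centre, 8 mm above what it lies on. It may lie either way round in its compartment
- wand: grey hand-held reader wand lying flat: handle 120 mm long, 30 mm wide, 24 mm high (x = -85 to +35 mm) and wide head 50 x 50 x 26 mm (x = +35 to +85 mm); 0.14 kg; origin at mid-length and 13 mm above its flat underside, a good place to grip across the handle; +x points to the window, z up
- wand_window (a point): centre of the wand's window on the end of its head, 86 mm from the wand's origin along +x; +x looks out of the window
- card_mid (a point): centre of the white card with dark stripes on an upright black stand (84 mm wide, 110 mm high, fixed); the point is 62 mm above the table; the card faces along -x of this point, toward the robot, so the wand's +x should run along this point's +x
- tray: wooden tidy tray, 206 x 176 mm, fixed, floor 4 mm thick, dark ribs 12 mm high above the floor; origin on the table under its centre, x along its length. Two compartments run along x, each with side ribs only near its ends and free room for fingers in the middle
- wand_place (a point): centre of the wand's compartment, on the tray floor (4 mm above the table), +x toward the wide head pocket (66 mm wide, from x = 22 to 97 mm); tail slot 46 mm wide, from x = -97 to -51 mm; length between end ribs 194 mm. The laid wand's origin belongs 13 mm above this point, with the window toward +x
- marker_place (a point): centre of the marker's narrow compartment, on the tray floor, 30 mm wide between ribs (side ribs at x = 37 to 77 mm either side), 154 mm long along x
- tape: roll of tape lying on the table, 98 mm across, 25 mm high, loose, to be left alone; origin at its underside
Things that resemble listed ones, but are neither listed nor needed, are in the scene too. What is shaped like the part that bears jar_b_mid but pink or red is not meant.

How it is judged:
By the outcome, as a careful person would: the job done as asked, in the order asked, and still so for the second after the job is handed in, with the robot touching nothing.
Of jar_a, jar_b, jar_c only 2 to 3 are there at a start; the rules pass over those that are not, and their reading is None.
At some moment in a run one of marker, wand may be knocked a few centimetres aside while the robot is not near it.
Once in a run the grip may slacken for a moment while it holds something.
It also fails if it takes over 200 s, if anything falls off the work surface, if the arm or the gripper's body presses on something with over 40 N, if the wrist force passes 120 N, or if a joint passes its speed limit or range.

## Working session

There is one attempt and no reset: what is moved stays moved. The work goes in short steps, Python scripts to look and compute and a tool call to move; the robot and the scene stay as the last step left them, time stands still between calls to the robot, and variables do not carry over. Pictures are saved under pics/ and viewed, on a budget of 14 in all, crops included, one or two more only if the job needs it, and the job is handed in when it is done.

Besides the shell and the picture viewer there is one more tool, called after ">>>" by a JSON object that holds its "api" and its "payload", one argument or row to a line. step_arm: Moves the arm, as the interface text tells. Its arguments: {"type":"object","properties":{"increments":{"type":"array"},"force":{"type":"number"}},"required":["increments"]}

```bash
ls; mkdir -p pics; cat > h.py <<'E'
import numpy as np, cv2
from scipy.spatial.transform import Rotation as R
from bench import get_state, imaging, workorder, ctrl
def cam(n):
    p=imaging.camera_params(n); return np.array(p["intrinsics"]),np.array(p["camera_from_world"])
def ray(P,u,v):
    K,T=P; d=T[:3,:3].T@np.linalg.solve(K,[u,v,1.]); o=-T[:3,:3].T@T[:3,3]; return o,d
def onz(P,u,v,z):
    o,d=ray(P,u,v); return (o+d*(z-o[2])/d[2])
def proj(P,p):
    K,T=P; q=K@(T[:3,:3]@np.array(p)+T[:3,3]); return q[:2]/q[2]
def st():
    s=get_state(); print('t',round(s['time'],2),'pos',np.round(s['position'],4),'rot',np.round(s['tool_rot'],3),'F',np.round(s['ft_force'],1),'g',round(s['grip_width'],3),'q',np.round(s['joint_positions'],2)); return s
E
python3 - <<'E'
from h import *
s=st(); print(ctrl.hold_point_z)
print(R.from_rotvec(s['tool_rot']).as_matrix().round(3))
for n in ['scene','top']:
    P=cam(n); im=imaging.get_image(n); cv2.imwrite(f'pics/{n}0.png',im); o,d=ray(P,280,210); print(n,o.round(3),d.round(3))
im=[cv2.imread(f'pics/{n}0.png') for n in ['scene','top']]
E
```

```text
pics
t 0.0 pos [ 0.2129 -0.6139  0.4036] rot [-3.096e+00 -5.220e-01  1.000e-03] F [ 0.7 -0.3 -0.8] g 0.998 q [ 1.25  0.32 -0.07  1.45  0.02  1.37 -0.06]
0.1635
[[ 0.945  0.328 -0.001]
 [ 0.328 -0.945  0.002]
 [-0.    -0.002 -1.   ]]
scene [ 0.016 -1.196  0.634] [ 0.393  0.832 -0.392]
top [ 0.378 -0.04   1.203] [ 0.17  -0.003 -0.986]
```

View pics/scene0.png

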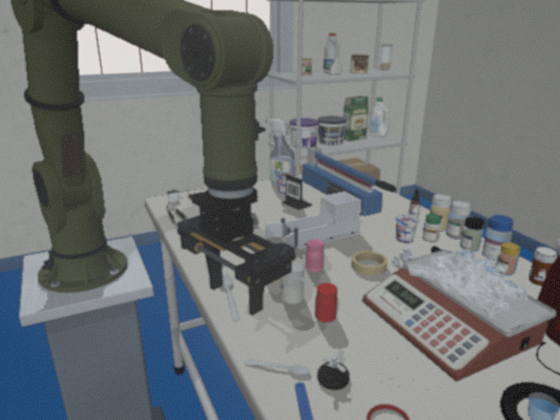

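View pics/top0.png

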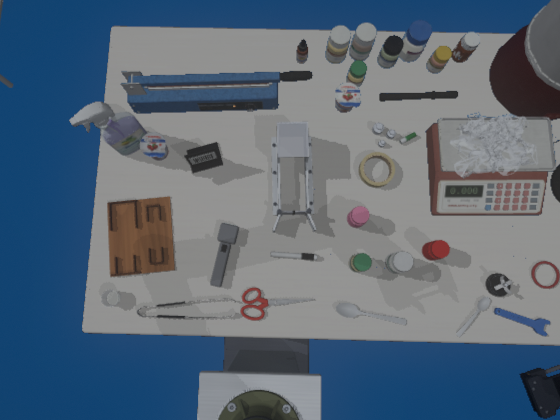

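Scene: only the green-capped jar (top view 362,262) and the white-capped jar (401,262) stand at the right front. Pink (359,217) and red (436,250) are decoys. The marker is at (295,256), the wand at (225,250), the card at (205,157) and the tray at (140,237). Next I'll zoom in on these.

```bash
python3 - <<'E'
from h import *
im=cv2.imread('pics/top0.png'); P=cam('top')
c=np.zeros((600,800,3),np.uint8)
def put(x0,y0,w,h,s,X,Y):
    c[Y:Y+h*s,X:X+w*s]=cv2.resize(im[y0:y0+h,x0:x0+w],None,fx=s,fy=s,interpolation=cv2.INTER_CUBIC)
put(265,115,160,175,3,0,0); put(103,192,75,90,4,490,0); put(180,140,70,58,4,490,365)
cv2.imwrite('pics/c1.png',c)
# colour contours
hsv=cv2.cvtColor(im,cv2.COLOR_BGR2HSV)
print(onz(P,280,210,0),onz(P,281,210,0),proj(P,[.5,-.3,0]))
print('K',P[0].round(1).tolist())
E
```

```text
[ 0.5857775  -0.04287615  0.        ] [ 0.58584668 -0.04565646  0.        ] [373.04462301 243.12778737]
K [[438.9, 0.0, 273.7], [0.0, 438.9, 209.2], [0.0, 0.0, 1.0]]
```

View pics/c1.png

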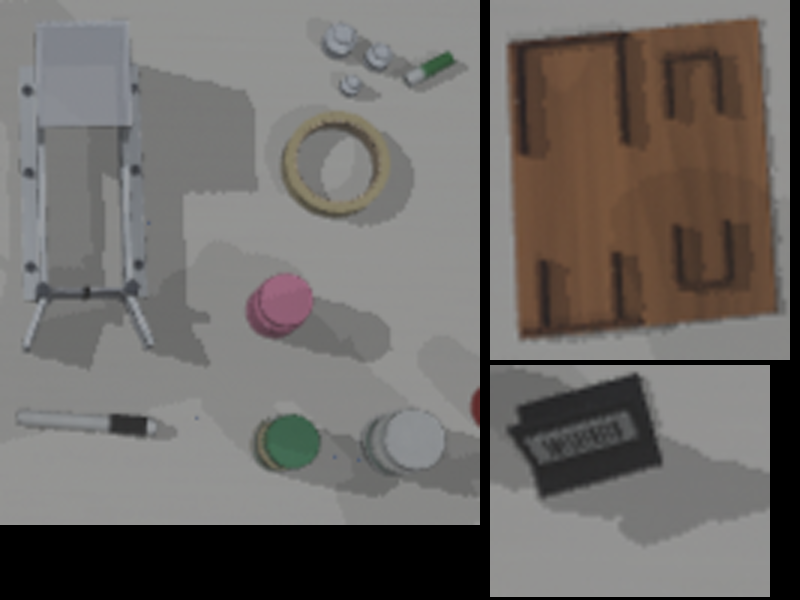

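```bash
python3 - <<'E'
from h import *
P=cam('top')
A=lambda x,y:(x/3+265-.33,y/3+115-.33)
B=lambda x,y:((x-490)/4+103-.4,y/4+192-.4)
C=lambda x,y:((x-490)/4+180-.4,(y-365)/4+140-.4)
def pr(n,f,pts,z):
    q=np.array([onz(P,*f(*p),z) for p in pts]); print(n,q[:,:2].round(4).tolist(),'mean',q[:,:2].mean(0).round(4)); return q
pr('posts',A,[(42,290),(132,289)],.06)
pr('wingtips',A,[(27,346),(150,344)],.048)
pr('cover near',A,[(38,126),(130,126)],.104); pr('cover far',A,[(37,26),(130,23)],.104)
pr('flapmid',A,[(86,293)],.045)
q=pr('marker',A,[(17,417),(156,427)],.009)
pr('green',A,[(292,441)],.077); pr('white',A,[(414,439)],.087); pr('pink',A,[(284,301)],.077)
q=pr('tray',B,[(510,42),(760,20),(778,312),(522,338)],.004)
pr('traycentre',B,[(510,42),(760,20),(778,312),(522,338)],.004)
pr('markertop',B,[(670,90),(718,85)],.016); pr('markerbot',B,[(680,255),(730,250)],.016)
pr('wandtop',B,[(522,110),(624,100)],.016); pr('wandbot',B,[(544,295),(616,285)],.016)
pr('card',C,[(530,465),(640,435),(632,412),(525,440)],.062)
# wand by dark-grey mask
im=cv2.imread('pics/top0.png'); g=cv2.cvtColor(im,cv2.COLOR_BGR2GRAY)
print(g[225:290:4,200:250:3])
E
```

```text
posts [[0.5717, -0.0393], [0.5746, -0.1185]] mean [ 0.5732 -0.0789]
wingtips [[0.5233, -0.0273], [0.5278, -0.1358]] mean [ 0.5256 -0.0815]
cover near [[0.7081, -0.0324], [0.71, -0.1119]] mean [ 0.7091 -0.0721]
cover far [[0.799, -0.0292], [0.8037, -0.1107]] mean [ 0.8013 -0.07  ]
flapmid [[0.5726, -0.0786]] mean [ 0.5726 -0.0786]
marker [[0.4633, -0.0195], [0.4575, -0.1452]] mean [ 0.4604 -0.0823]
green [[0.4441, -0.2547]] mean [ 0.4441 -0.2547]
white [[0.4479, -0.3552]] mean [ 0.4479 -0.3552]
pink [[0.5644, -0.2488]] mean [ 0.5644 -0.2488]
tray [[0.5955, 0.4383], [0.6154, 0.2648], [0.4139, 0.2391], [0.392, 0.4115]] mean [0.5042 0.3384]
traycentre [[0.5955, 0.4383], [0.6154, 0.2648], [0.4139, 0.2391], [0.392, 0.4115]] mean [0.5042 0.3384]
markertop [[0.5625, 0.3203], [0.5668, 0.2876]] mean [0.5647 0.304 ]
markerbot [[0.45, 0.305], [0.4542, 0.2715]] mean [0.4521 0.2882]
wandtop [[0.5461, 0.421], [0.5548, 0.3514]] mean [0.5505 0.3862]
wandbot [[0.4208, 0.3948], [0.4288, 0.3467]] mean [0.4248 0.3707]
card [[0.693, 0.2034], [0.7156, 0.1303], [0.7316, 0.1365], [0.7103, 0.2078]] mean [0.71
[... 518 characters left out ...]
136 137 137 137  88  87  87  75 106 109 108 132 137 136 137]
 [137 137 137 136 137 137  87  87  86  61 109 109 108 133 136 136 136]
 [136 136 136 136 136 105  87  87  87  87 108 108 108 137 137 137 137]
 [137 136 136 137 137  89  87  87  76 106 109 109 131 137 138 137 138]
 [137 137 137 137 137  87  87  87  61 108 109 112 142 148 148 147 147]
 [136 137 137 137 107  87  87  87  79 117 120 120 146 147 147 147 147]
 [147 147 147 136  89  87  87  78 112 119 120 142 147 147 148 147 148]
 [147 146 147 137  93  93  93  68 120 120 119 147 147 148 148 146 147]
 [147 147 147 147 107  90  92  78 119 120 120 147 147 148 147 147 147]
 [147 147 147 147 147 147 147 147 147 133 147 147 147 148 148 137  82]]
```

```bash
cat >> h.py <<'E'
def inc(pos,yaw_deg):
    """tool-axis shift and spin from the present pose to TCP pos, tool-x yaw (deg), tool down"""
    s=st(); M=R.from_rotvec(s['tool_rot']).as_matrix(); d=M.T@(np.array(pos)-s['position'])
    y=np.degrees(np.arctan2(M[1,0],M[0,0])); sp=-((yaw_deg-y+180)%360-180)
    print('yaw',y.round(2),'tx,ty,tz',d.round(4),'spin',round(sp,2)); return d,sp
E
python3 - <<'E'
from h import *
inc([.46,-.082,.40],87.4)
E
```

```text
t 0.1 pos [ 0.2129 -0.614   0.4038] rot [-3.096e+00 -5.220e-01  1.000e-03] F [ 0.3  0.2 -0.6] g 1.0 q [ 1.25  0.32 -0.07  1.45  0.02  1.37 -0.06]
yaw 19.13 tx,ty,tz [ 0.4078 -0.4216  0.0045] spin -68.27
```

>>> {"api": "step_arm", "payload": {
  "increments": [
    {"tx":0.204,"ty":-0.211,"spin":-34,"claw":1},
    {"tx":0.204,"ty":-0.211,"spin":-34},
    {"tx":0.204,"ty":-0.211,"spin":-34},
    {"tx":0.204,"ty":-0.211,"spin":-34},
    {"tx":0.204,"ty":-0.211,"spin":-34},
    {"tx":0.204,"ty":-0.211,"spin":-34},
    {"tx":0.204,"ty":-0.211,"spin":-34},
    {"tx":0.204,"ty":-0.211,"spin":-34}
  ]
}}

```text
invalid input at $.increments[0]: expected keys claw, tx, ty, tz, spin
```

```bash
python3 - <<'E'
from h import *
inc([.46,-.082,.40],87.4)
E
```

```text
t 0.1 pos [ 0.2129 -0.614   0.4038] rot [-3.096e+00 -5.220e-01  1.000e-03] F [ 0.3  0.2 -0.6] g 1.0 q [ 1.25  0.32 -0.07  1.45  0.02  1.37 -0.06]
yaw 19.13 tx,ty,tz [ 0.4078 -0.4216  0.0045] spin -68.27
```

All five keys are needed in every row.

>>> {"api": "step_arm", "payload": {
  "increments": [
    {"tx":0.204,"ty":-0.211,"tz":0,"spin":-34,"claw":1},
    {"tx":0.204,"ty":-0.211,"tz":0,"spin":-34,"claw":1},
    {"tx":0.204,"ty":-0.211,"tz":0,"spin":-34,"claw":1},
    {"tx":0.204,"ty":-0.211,"tz":0,"spin":-34,"claw":1},
    {"tx":0.204,"ty":-0.211,"tz":0,"spin":-34,"claw":1},
    {"tx":0.204,"ty":-0.211,"tz":0,"spin":-34,"claw":1},
    {"tx":0.204,"ty":-0.211,"tz":0,"spin":-34,"claw":1},
    {"tx":0.204,"ty":-0.211,"tz":0,"spin":-34,"claw":1}
  ]
}}

```text
time: 0.77
position: [0.3408, -0.3403, 0.4049]
tool_rot: [-2.8, -1.42, -0.004]
ft_force: [0.3, 0.6, 0.1]
grip_width: 1.0
```

```bash
python3 - <<'E'
from h import *
inc([.46,-.082,.40],87.4)
E
```

```text
t 0.77 pos [ 0.3408 -0.3403  0.4049] rot [-2.8   -1.42  -0.004] F [0.3 0.6 0.1] g 1.0 q [ 1.06 -0.03 -0.32  1.84 -0.01  1.32  0.11]
yaw 53.78 tx,ty,tz [ 0.2788 -0.0565  0.0057] spin -33.62
```

>>> {"api": "step_arm", "payload": {
  "increments": [
    {"tx":0.279,"ty":-0.056,"tz":0.005,"spin":-33.6,"claw":1},
    {"tx":0.279,"ty":-0.056,"tz":0.005,"spin":-33.6,"claw":1},
    {"tx":0.279,"ty":-0.056,"tz":0.005,"spin":-33.6,"claw":1},
    {"tx":0.279,"ty":-0.056,"tz":0.005,"spin":-33.6,"claw":1},
    {"tx":0.279,"ty":-0.056,"tz":0.005,"spin":-33.6,"claw":1},
    {"tx":0.279,"ty":-0.056,"tz":0.005,"spin":-33.6,"claw":1},
    {"tx":0.279,"ty":-0.056,"tz":0.005,"spin":-33.6,"claw":1},
    {"tx":0.279,"ty":-0.056,"tz":0.005,"spin":-33.6,"claw":1}
  ]
}}

```text
time: 1.43
position: [0.4613, -0.0836, 0.3999]
tool_rot: [-2.271, -2.17, -0.006]
ft_force: [-0.4, -0.1, 1.2]
grip_width: 1.001
```

```bash
python3 - <<'E'
from h import *
s=st(); P=cam('wrist'); im=imaging.get_image('wrist'); cv2.imwrite('pics/w1.png',im); np.savez('w1.npz',K=P[0],T=P[1])
print(ray(P,280,210),proj(P,[.4604,-.0823,.009]))
E
```

```text
t 1.43 pos [ 0.4613 -0.0836  0.3999] rot [-2.271 -2.17  -0.006] F [-0.4 -0.1  1.2] g 1.001 q [ 0.78 -0.05 -0.63  1.87 -0.03  1.31  0.11]
(array([ 0.46422194, -0.0115333 ,  0.37920833]), array([ 2.12582033e-04, -2.35197758e-01, -9.72274839e-01])) [275.32202159 192.038145  ]
```

View pics/w1.png

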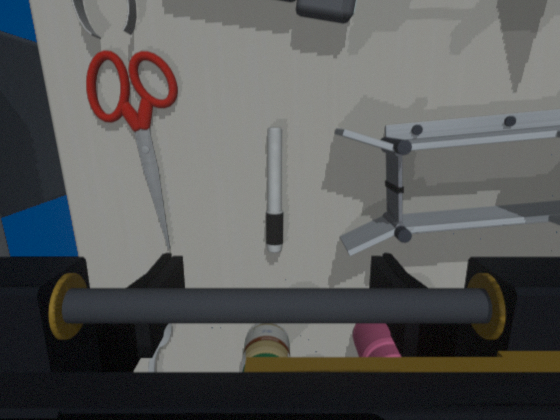

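The marker runs from (274,127) to (275,251). The hinge posts are at (402,146) and (403,233), and the flap leaves are shut at about (394,186).

```bash
python3 - <<'E'
from h import *
z=np.load('w1.npz'); P=(z['K'],z['T'])
for n,u,v,h in [('m1',274.5,127,.009),('m2',275,251,.009),('postL',402,146,.06),('postR',403,233,.06),('flapmid',396,186.5,.045),('wingtipL',337,131,.048),('wingtipR',342,250,.048)]:
    print(n,onz(P,u,v,h).round(4))
g=cv2.imread('pics/w1.png').astype(int)
for r in (150,180,200): print(r,g[r,260:290,1])
a=onz(P,274.5,127,.009);b=onz(P,275,251,.009);m=(a+b)/2; print(m, np.degrees(np.arctan2(*(a-b)[[0,1]])))
inc([m[0],m[1],.187],90-np.degrees(np.arctan2(*(a-b)[[0,1]])))
E
```

```text
m1 [ 0.4625 -0.0188  0.009 ]
m2 [ 0.4572 -0.1451  0.009 ]
postL [ 0.5692 -0.0381  0.06  ]
postR [ 0.5732 -0.1149  0.06  ]
flapmid [ 0.5702 -0.0753  0.045 ]
wingtipL [ 0.5165 -0.0238  0.048 ]
wingtipR [ 0.5208 -0.1329  0.048 ]
150 [138 141 141 141 138 118 109  97 110 125 134 142 146 151 150 151 148 144
 136 130 117 108 124 126 130 129 128 138 141 141]
180 [140 139 142 141 141 138 124 103 109 125 136 145 148 152 153 151 149 144
 138 129 117 105 123 129 128 127 129 137 141 141]
200 [140 143 141 141 140 126 122 101 110 125 134 140 145 149 150 149 147 143
 135 125 117 108 124 127 127 128 128 128 129 136]
[ 0.45985258 -0.08191628  0.009     ] 2.4450163204609345
t 1.48 pos [ 0.4602 -0.0873  0.3997] rot [-2.275e+00 -2.166e+00 -1.000e-03] F [-0.9 -0.1  0.1] g 0.997 q [ 0.78 -0.05 -0.63  1.87 -0.03  1.31  0.12]
yaw 87.19 tx,ty,tz [ 0.0052 -0.0006  0.2127] spin -0.36
```

>>> {"api": "step_arm", "payload": {
  "increments": [
    {"tx":0.005,"ty":-0.001,"tz":0.03,"spin":0,"claw":0.5},
    {"tx":0.005,"ty":-0.001,"tz":0.07,"spin":0,"claw":0.5},
    {"tx":0.005,"ty":-0.001,"tz":0.11,"spin":0,"claw":0.5},
    {"tx":0.005,"ty":-0.001,"tz":0.15,"spin":0,"claw":0.5},
    {"tx":0.005,"ty":-0.001,"tz":0.18,"spin":0,"claw":0.5},
    {"tx":0.005,"ty":-0.001,"tz":0.2,"spin":0,"claw":0.5},
    {"tx":0.005,"ty":-0.001,"tz":0.21,"spin":0,"claw":0.5},
    {"tx":0.005,"ty":-0.001,"tz":0.213,"spin":0,"claw":0.5}
  ],
  "force": 15
}}

```text
time: 2.15
position: [0.4573, -0.0871, 0.1848]
tool_rot: [-2.283, -2.153, 0.003]
ft_force: [-0.1, -0.6, 0.3]
grip_width: 0.523
```

```bash
python3 - <<'E'
from h import *
inc([.4599,-.082,.1865],87.5)
E
```

```text
t 2.15 pos [ 0.4573 -0.0871  0.1848] rot [-2.283 -2.153  0.003] F [-0.1 -0.6  0.3] g 0.523 q [ 0.72  0.23 -0.63  2.1   0.17  0.87 -0.07]
yaw 86.65 tx,ty,tz [ 0.0052  0.0023 -0.0017] spin -0.85
```

>>> {"api": "step_arm", "payload": {
  "increments": [
    {"tx":0.004,"ty":0.002,"tz":-0.001,"spin":0,"claw":0.5},
    {"tx":0.004,"ty":0.002,"tz":-0.001,"spin":0,"claw":0.1},
    {"tx":0.004,"ty":0.002,"tz":-0.001,"spin":0,"claw":0.1},
    {"tx":0.004,"ty":0.002,"tz":-0.001,"spin":0,"claw":0.1},
    {"tx":0.004,"ty":0.002,"tz":-0.001,"spin":0,"claw":0.1},
    {"tx":0.004,"ty":0.002,"tz":-0.001,"spin":0,"claw":0.1},
    {"tx":0.004,"ty":0.002,"tz":-0.001,"spin":0,"claw":0.1},
    {"tx":0.004,"ty":0.002,"tz":-0.001,"spin":0,"claw":0.1}
  ],
  "force": 15
}}

```text
time: 2.82
position: [0.4609, -0.0824, 0.1882]
tool_rot: [2.283, 2.157, -0.0]
ft_force: [-1.2, 0.6, 4.1]
grip_width: 0.167
```

```bash
python3 - <<'E'
from h import *
inc([.51,.296,.30],187.5)
E
```

```text
t 2.82 pos [ 0.4609 -0.0824  0.1882] rot [ 2.283  2.157 -0.   ] F [-1.2  0.6  4.1] g 0.167 q [ 0.71  0.22 -0.63  2.09  0.17  0.87 -0.08]
yaw 86.73 tx,ty,tz [ 0.3805  0.0275 -0.112 ] spin -100.77
```

>>> {"api": "step_arm", "payload": {
  "increments": [
    {"tx":0,"ty":0,"tz":-0.025,"spin":0,"claw":0.1},
    {"tx":0,"ty":0,"tz":-0.06,"spin":-5,"claw":0.1},
    {"tx":0.02,"ty":0.0,"tz":-0.09,"spin":-12,"claw":0.1},
    {"tx":0.05,"ty":0.0,"tz":-0.11,"spin":-19,"claw":0.1},
    {"tx":0.09,"ty":0.0,"tz":-0.112,"spin":-26,"claw":0.1},
    {"tx":0.13,"ty":0.01,"tz":-0.112,"spin":-33,"claw":0.1},
    {"tx":0.17,"ty":0.01,"tz":-0.112,"spin":-40,"claw":0.1},
    {"tx":0.21,"ty":0.01,"tz":-0.112,"spin":-47,"claw":0.1}
  ],
  "force": 15
}}

```text
time: 3.48
position: [0.4827, 0.1284, 0.3002]
tool_rot: [1.227, 2.891, 0.0]
ft_force: [0.6, 0.4, -0.1]
grip_width: 0.169
```

```bash
python3 - <<'E'
from h import *
inc([.51,.296,.30],187.5)
E
```

```text
t 3.48 pos [0.4827 0.1284 0.3002] rot [1.227 2.891 0.   ] F [ 0.6  0.4 -0.1] g 0.169 q [ 0.53  0.16 -0.9   1.92  0.14  1.12  0.34]
yaw 134.01 tx,ty,tz [1.015e-01 1.361e-01 1.000e-04] spin -53.49
```

>>> {"api": "step_arm", "payload": {
  "increments": [
    {"tx":0.1,"ty":0.136,"tz":0,"spin":-53.5,"claw":0.1},
    {"tx":0.1,"ty":0.136,"tz":0,"spin":-53.5,"claw":0.1},
    {"tx":0.1,"ty":0.136,"tz":0,"spin":-53.5,"claw":0.1},
    {"tx":0.1,"ty":0.136,"tz":0,"spin":-53.5,"claw":0.1},
    {"tx":0.1,"ty":0.136,"tz":0,"spin":-53.5,"claw":0.1},
    {"tx":0.1,"ty":0.136,"tz":0,"spin":-53.5,"claw":0.1},
    {"tx":0.1,"ty":0.136,"tz":0,"spin":-53.5,"claw":0.1},
    {"tx":0.1,"ty":0.136,"tz":0,"spin":-53.5,"claw":0.1}
  ]
}}

```text
time: 4.15
position: [0.5117, 0.2935, 0.2991]
tool_rot: [0.208, -3.134, -0.0]
ft_force: [-0.3, -0.2, -0.0]
grip_width: 0.169
```

>>> {"api": "step_arm", "payload": {
  "increments": [
    {"tx":0,"ty":0,"tz":0,"spin":0,"claw":0.1},
    {"tx":0,"ty":0,"tz":0,"spin":0,"claw":0.1},
    {"tx":0,"ty":0,"tz":0,"spin":0,"claw":0.1}
  ]
}}

```text
time: 4.4
position: [0.5118, 0.2929, 0.2996]
tool_rot: [0.195, -3.135, 0.0]
ft_force: [-0.5, 0.0, 0.8]
grip_width: 0.17
```

```bash
python3 - <<'E'
from h import *
P=cam('wrist'); im=imaging.get_image('wrist'); cv2.imwrite('pics/w2.png',im); np.savez('w2.npz',K=P[0],T=P[1])
inc([.51,.296,.30],187.5)
E
```

```text
t 4.45 pos [0.5118 0.2929 0.2996] rot [ 0.195 -3.135  0.   ] F [ 0.9  0.5 -0.3] g 0.169 q [ 0.28  0.47 -1.06  1.71  0.44  1.22  0.81]
yaw -172.87 tx,ty,tz [ 0.0014  0.0033 -0.0004] spin -0.37
```

View pics/w2.png

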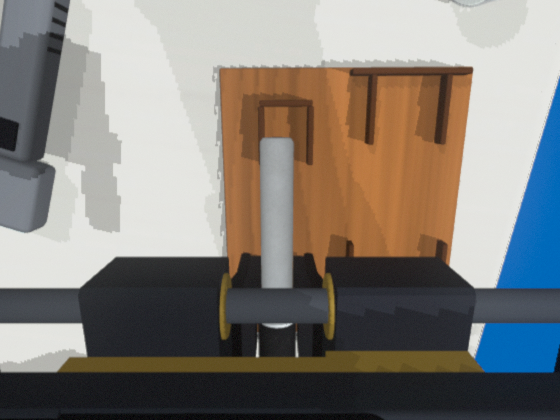

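The tray's near half is visible: marker-slot ribs at u≈262 and 309 with the end rib at v≈103, and wand tail-slot ribs at u≈371 and 443 with the end rib at v≈71. The marker's tail is at (277,140).

```bash
python3 - <<'E'
from h import *
z=np.load('w2.npz'); P=(z['K'],z['T'])
im=cv2.imread('pics/w2.png').astype(int)
print(im[125,250:325,2]); print(im[120,360:455,2])
t=.016
for n,u,v,h in [('mrib L',262,125,t),('mrib R',309.5,125,t),('mend',286,103,t),('wrib L',371,115,t),('wrib R',443,115,t),('wend',410,71,t),('trayL',220,69,.004),('trayR',470,69,.004),('trayLlow',228,240,.004),('marker tail',277,140,.127)]:
    print(n,onz(P,u,v,h).round(4))
# tray frame
E
```

```text
[120 120 120 118 118 117 116 115  86  86  90  90  94  93 107 141 145 146
 142 141 141 142 144 147 147 150 150 151 150 151 151 150 149 152 154 151
 151 149 141 139 116 107 104 106 106 106 110 115 115 116 119 117 118 121
 118 117  92  62  72  84  90  91  94 115 149 153 157 152 155 153 152 154
 152 153 151]
[143 142 142 140 140 124  77  57  58  64  82  91  95  94 107 155 170 172
 183 187 186 188 184 183 179 178 173 174 175 174 173 171 172 174 175 176
 181 178 179 179 179 184 183 187 184 178 176 170 164 161 166 164 167 168
 170 173 174 156 140 137 138 136 137 139 138 135 132 130 133 133 131 130
 128 127 129 122  82  59  55  55  59  57  62  80  91  93  94 105 147 169
 170 172 174 175 178]
mrib L [0.4468 0.2756 0.016 ]
mrib R [0.4428 0.3078 0.016 ]
mend [0.4306 0.29   0.016 ]
wrib L [0.4312 0.3481 0.016 ]
wrib R [0.4251 0.3965 0.016 ]
wend [0.4005 0.3683 0.016 ]
trayL [0.4136 0.2423 0.004 ]
trayR [0.3923 0.4127 0.004 ]
trayLlow [0.536  0.2589 0.004 ]
marker tail [0.4495 0.2863 0.127 ]
```

>>> {"api": "step_arm", "payload": {
  "increments": [
    {"tx":0.002,"ty":0.006,"tz":0.02,"spin":-0.4,"claw":0.1},
    {"tx":0.002,"ty":0.006,"tz":0.045,"spin":-0.4,"claw":0.1},
    {"tx":0.002,"ty":0.006,"tz":0.07,"spin":-0.4,"claw":0.1},
    {"tx":0.002,"ty":0.006,"tz":0.085,"spin":-0.4,"claw":0.1},
    {"tx":0.002,"ty":0.006,"tz":0.095,"spin":-0.4,"claw":0.1},
    {"tx":0.002,"ty":0.006,"tz":0.102,"spin":-0.4,"claw":0.1},
    {"tx":0.002,"ty":0.006,"tz":0.107,"spin":-0.4,"claw":0.1},
    {"tx":0.002,"ty":0.006,"tz":0.107,"spin":-0.4,"claw":0.1}
  ]
}}

```text
time: 5.12
position: [0.5094, 0.2991, 0.1929]
tool_rot: [-0.209, 3.134, 0.001]
ft_force: [0.1, -0.0, -0.2]
grip_width: 0.172
```

```bash
python3 - <<'E'
from h import *
inc([.509,.2985,.192],187.5)
E
```

```text
t 5.12 pos [0.5094 0.2991 0.1929] rot [-2.090e-01  3.134e+00  1.000e-03] F [ 0.1 -0.  -0.2] g 0.172 q [ 0.19  0.6  -0.97  1.79  0.56  1.06  0.72]
yaw -172.39 tx,ty,tz [ 0.0004 -0.0005  0.0009] spin 0.11
```

Release, rise and look.

>>> {"api": "step_arm", "payload": {
  "increments": [
    {"tx":0,"ty":0,"tz":0.001,"spin":0,"claw":0.45},
    {"tx":0,"ty":0,"tz":0.001,"spin":0,"claw":0.45},
    {"tx":0,"ty":0,"tz":0.001,"spin":0,"claw":0.45},
    {"tx":0,"ty":0,"tz":0.001,"spin":0,"claw":0.45},
    {"tx":0,"ty":0,"tz":-0.03,"spin":0,"claw":0.45},
    {"tx":0,"ty":0,"tz":-0.07,"spin":0,"claw":0.45},
    {"tx":0,"ty":0,"tz":-0.11,"spin":0,"claw":0.45},
    {"tx":0,"ty":0,"tz":-0.15,"spin":0,"claw":0.45}
  ]
}}

```text
time: 5.78
position: [0.5086, 0.2988, 0.3445]
tool_rot: [0.21, -3.134, 0.0]
ft_force: [1.5, -1.0, -0.0]
grip_width: 0.451
```

>>> {"api": "step_arm", "payload": {
  "increments": [
    {"tx":0.0,"ty":-0.04,"tz":-0.05,"spin":0,"claw":1},
    {"tx":0.0,"ty":-0.08,"tz":-0.05,"spin":5,"claw":1},
    {"tx":0.0,"ty":-0.12,"tz":-0.05,"spin":12,"claw":1},
    {"tx":0.0,"ty":-0.16,"tz":-0.05,"spin":19,"claw":1},
    {"tx":0.0,"ty":-0.2,"tz":-0.05,"spin":26,"claw":1},
    {"tx":0.0,"ty":-0.24,"tz":-0.05,"spin":33,"claw":1},
    {"tx":0.0,"ty":-0.28,"tz":-0.05,"spin":40,"claw":1},
    {"tx":0.0,"ty":-0.32,"tz":-0.05,"spin":47,"claw":1}
  ]
}}

```text
time: 6.45
position: [0.5506, -0.0158, 0.3934]
tool_rot: [1.067, 2.953, -0.001]
ft_force: [0.7, -0.2, -0.1]
grip_width: 0.954
```

```bash
python3 - <<'E'
from h import *
im=imaging.get_image('top'); cv2.imwrite('pics/top1.png',im)
c=cv2.resize(im[185:285,95:255],None,fx=5,fy=5,interpolation=cv2.INTER_CUBIC); cv2.imwrite('pics/c2.png',c)
inc([.446,-.255,.30],2.2)
E
```

```text
t 6.5 pos [ 0.5518 -0.0266  0.3927] rot [ 1.093  2.942 -0.01 ] F [ 1.4 -7.4 -0.6] g 0.97 q [ 0.81  0.22 -0.92  1.69  0.18  1.32  0.72]
yaw 139.23 tx,ty,tz [-0.0685 -0.2416  0.0942] spin 137.03
```

View pics/c2.png

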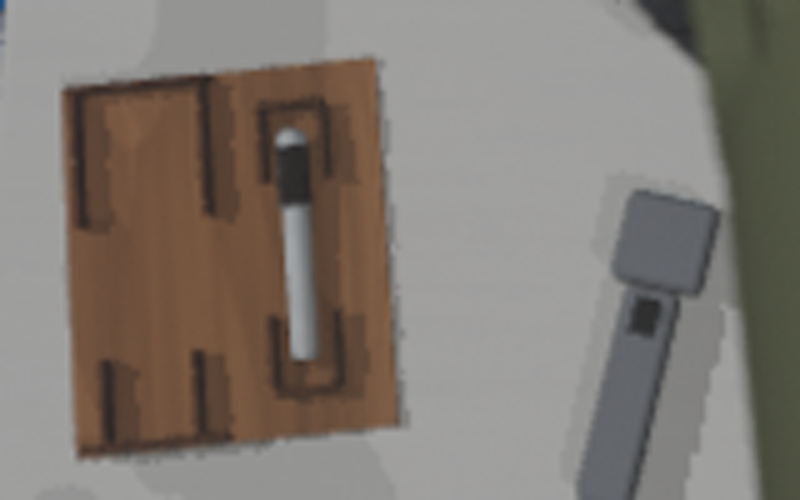

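The marker lies flat in its slot (crop 300,245). On to the green jar.

>>> {"api": "step_arm", "payload": {
  "increments": [
    {"tx":-0.01,"ty":-0.035,"tz":0,"spin":7,"claw":1},
    {"tx":-0.02,"ty":-0.07,"tz":0,"spin":14,"claw":1},
    {"tx":-0.03,"ty":-0.105,"tz":0,"spin":21,"claw":1},
    {"tx":-0.04,"ty":-0.14,"tz":0,"spin":28,"claw":1},
    {"tx":-0.05,"ty":-0.175,"tz":0,"spin":35,"claw":1},
    {"tx":-0.06,"ty":-0.21,"tz":0,"spin":42,"claw":1},
    {"tx":-0.07,"ty":-0.24,"tz":0,"spin":49,"claw":1},
    {"tx":-0.07,"ty":-0.24,"tz":0,"spin":56,"claw":1}
  ]
}}

```text
time: 7.17
position: [0.4494, -0.2508, 0.3926]
tool_rot: [2.339, 2.095, -0.006]
ft_force: [-0.4, -0.5, 0.0]
grip_width: 0.996
```

>>> {"api": "step_arm", "payload": {
  "increments": [
    {"tx":0,"ty":0,"tz":0,"spin":7,"claw":1},
    {"tx":0,"ty":0,"tz":0,"spin":14,"claw":1},
    {"tx":0,"ty":0,"tz":0,"spin":21,"claw":1},
    {"tx":0,"ty":0,"tz":0,"spin":28,"claw":1},
    {"tx":0,"ty":0,"tz":0,"spin":35,"claw":1},
    {"tx":0,"ty":0,"tz":0,"spin":42,"claw":1},
    {"tx":0,"ty":0,"tz":0,"spin":49,"claw":1},
    {"tx":0,"ty":0,"tz":0,"spin":56,"claw":1}
  ]
}}

```text
time: 7.83
position: [0.453, -0.2433, 0.3929]
tool_rot: [3.046, 0.769, 0.0]
ft_force: [-0.6, 0.7, 0.4]
grip_width: 1.0
```

```bash
python3 - <<'E'
from h import *
inc([.446,-.255,.30],2.2)
E
```

```text
t 7.83 pos [ 0.453  -0.2433  0.3929] rot [3.046 0.769 0.   ] F [-0.6  0.7  0.4] g 1.0 q [ 1.06  0.07 -0.64  1.78  0.05  1.3  -0.67]
yaw 28.35 tx,ty,tz [-0.0117  0.007   0.0929] spin 26.15
```

>>> {"api": "step_arm", "payload": {
  "increments": [
    {"tx":-0.012,"ty":0.007,"tz":0.02,"spin":7,"claw":1},
    {"tx":-0.012,"ty":0.007,"tz":0.04,"spin":14,"claw":1},
    {"tx":-0.012,"ty":0.007,"tz":0.06,"spin":21,"claw":1},
    {"tx":-0.012,"ty":0.007,"tz":0.08,"spin":26,"claw":1},
    {"tx":-0.012,"ty":0.007,"tz":0.085,"spin":26,"claw":1},
    {"tx":-0.012,"ty":0.007,"tz":0.085,"spin":26,"claw":1},
    {"tx":-0.012,"ty":0.007,"tz":0.085,"spin":26,"claw":1},
    {"tx":-0.012,"ty":0.007,"tz":0.085,"spin":26,"claw":1}
  ]
}}

```text
time: 8.5
position: [0.4463, -0.2558, 0.3092]
tool_rot: [3.139, 0.075, 0.003]
ft_force: [0.5, -0.6, 0.6]
grip_width: 0.998
```

```bash
python3 - <<'E'
from h import *
P=cam('top'); im=imaging.get_image('top'); cv2.imwrite('pics/top2.png',im)
inc([.4445,-.2545,.203],2.2)
S=cam('scene'); ims=imaging.get_image('scene'); cv2.imwrite('pics/scene1.png',ims)
# green cap in the scene view of the start -> check jar position
i0=cv2.imread('pics/scene0.png'); h=cv2.cvtColor(i0,cv2.COLOR_BGR2HSV)
for nm,i,PP in [('top',cv2.imread('pics/top0.png'),P)]:
    h=cv2.cvtColor(i,cv2.COLOR_BGR2HSV); m=cv2.inRange(h,(45,80,40),(90,255,255)); n,l,s_,c=cv2.connectedComponentsWithStats(m)
    for k in range(1,n):
        if s_[k,4]>60: print(s_[k],c[k],onz(PP,*c[k],.077))
E
```

```text
t 8.55 pos [ 0.4463 -0.2558  0.3093] rot [3.139e+00 7.400e-02 3.000e-03] F [ 0.3  0.2 -0.1] g 1.001 q [ 1.03  0.14 -0.6   1.89  0.09  1.13 -1.13]
yaw 2.71 tx,ty,tz [-0.0019 -0.0016  0.1063] spin 0.51
[350  61  17  15 183] [358.36065574  67.55191257] [ 0.97607278 -0.24908428  0.077     ]
[354 254  17  17 227] [362.00440529 261.69603524] [ 0.44406853 -0.25466985  0.077     ]
```

>>> {"api": "step_arm", "payload": {
  "increments": [
    {"tx":-0.002,"ty":-0.002,"tz":0.03,"spin":0.5,"claw":1},
    {"tx":-0.002,"ty":-0.002,"tz":0.06,"spin":0.5,"claw":1},
    {"tx":-0.002,"ty":-0.002,"tz":0.085,"spin":0.5,"claw":1},
    {"tx":-0.002,"ty":-0.002,"tz":0.1,"spin":0.5,"claw":1},
    {"tx":-0.002,"ty":-0.002,"tz":0.106,"spin":0.5,"claw":1},
    {"tx":-0.002,"ty":-0.002,"tz":0.106,"spin":0.5,"claw":0.5},
    {"tx":-0.002,"ty":-0.002,"tz":0.106,"spin":0.5,"claw":0.5},
    {"tx":-0.002,"ty":-0.002,"tz":0.106,"spin":0.5,"claw":0.5}
  ],
  "force": 8
}}

```text
time: 9.27
position: [0.4443, -0.2542, 0.2033]
tool_rot: [3.139, 0.058, 0.003]
ft_force: [-0.2, 0.4, 0.4]
grip_width: 0.855
```

>>> {"api": "step_arm", "payload": {
  "increments": [
    {"tx":0,"ty":0,"tz":0,"spin":0,"claw":0.5},
    {"tx":0,"ty":0,"tz":0,"spin":0,"claw":0.5},
    {"tx":0,"ty":0,"tz":0,"spin":0,"claw":0.5}
  ]
}}

```text
time: 9.52
position: [0.4438, -0.254, 0.2025]
tool_rot: [3.14, 0.058, 0.001]
ft_force: [-0.2, -0.2, -0.1]
grip_width: 0.631
```

```bash
python3 - <<'E'
from h import *
inc([.477,-.0812,.203],2.2)
E
```

```text
t 9.52 pos [ 0.4438 -0.254   0.2025] rot [3.14e+00 5.80e-02 1.00e-03] F [-0.2 -0.2 -0.1] g 0.631 q [ 0.99  0.28 -0.58  1.99  0.19  0.93 -1.22]
yaw 2.12 tx,ty,tz [ 0.0396 -0.1714 -0.0007] spin -0.08
```

>>> {"api": "step_arm", "payload": {
  "increments": [
    {"tx":0,"ty":0,"tz":0,"spin":0,"claw":0.5},
    {"tx":0,"ty":0,"tz":0,"spin":0,"claw":0.5},
    {"tx":0,"ty":0,"tz":0,"spin":0,"claw":0.5},
    {"tx":0,"ty":0,"tz":0,"spin":0,"claw":0.5}
  ]
}}

```text
time: 9.85
position: [0.4437, -0.254, 0.2022]
tool_rot: [3.14, 0.058, 0.001]
ft_force: [-2.1, -0.7, 4.4]
grip_width: 0.564
```

>>> {"api": "step_arm", "payload": {
  "increments": [
    {"tx":0.004,"ty":-0.015,"tz":0,"spin":0,"claw":0.5},
    {"tx":0.01,"ty":-0.04,"tz":0,"spin":0,"claw":0.5},
    {"tx":0.016,"ty":-0.068,"tz":0,"spin":0,"claw":0.5},
    {"tx":0.022,"ty":-0.096,"tz":0,"spin":0,"claw":0.5},
    {"tx":0.03,"ty":-0.124,"tz":0,"spin":0,"claw":0.5},
    {"tx":0.036,"ty":-0.148,"tz":0,"spin":0,"claw":0.5},
    {"tx":0.039,"ty":-0.164,"tz":0,"spin":0,"claw":0.5},
    {"tx":0.04,"ty":-0.171,"tz":0,"spin":0,"claw":0.5}
  ]
}}

```text
time: 10.52
position: [0.4777, -0.0791, 0.2022]
tool_rot: [3.141, 0.064, 0.002]
ft_force: [-0.3, -3.0, 5.0]
grip_width: 0.566
```

>>> {"api": "step_arm", "payload": {
  "increments": [
    {"tx":0,"ty":0,"tz":0,"spin":0,"claw":0.5},
    {"tx":0,"ty":0,"tz":0,"spin":0,"claw":0.5},
    {"tx":0,"ty":0,"tz":0,"spin":0,"claw":0.5}
  ]
}}

```text
time: 10.77
position: [0.4776, -0.0815, 0.2022]
tool_rot: [-3.14, -0.057, -0.002]
ft_force: [0.8, 3.1, 5.3]
grip_width: 0.563
```

```bash
python3 - <<'E'
from h import *
P=cam('wrist'); im=imaging.get_image('wrist'); cv2.imwrite('pics/w3.png',im); np.savez('w3.npz',K=P[0],T=P[1])
inc([.477,-.0812,.203],2.2)
E
```

```text
t 10.82 pos [ 0.4776 -0.0816  0.2022] rot [-3.14e+00 -5.60e-02 -2.00e-03] F [0.7 3.2 6.3] g 0.56 q [ 0.75  0.25 -0.69  2.05  0.2   0.91 -1.58]
yaw 2.05 tx,ty,tz [-0.0006 -0.0004 -0.0008] spin -0.15
```

View pics/w3.png

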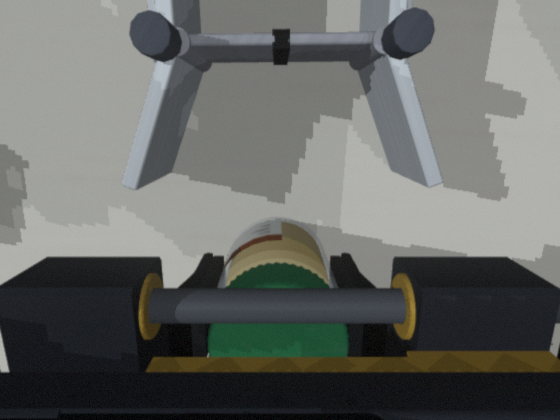

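The view shows the jar gripped with its cap at (278,330). The posts are at (157,35) and (409,33), and the wing tips at (130,186) and (435,183), so the jar is well centred on the mouth.

```bash
python3 - <<'E'
from h import *
z=np.load('w3.npz'); P=(z['K'],z['T'])
for n,u,v,h in [('pL',157,35,.06),('pR',409,33,.06),('mid',281,46,.045),('wL',128,186,.048),('wR',437,183,.048),('jarc',278,330,.077)]: print(n,onz(P,u,v,h).round(4))
print(proj(P,[.572,-.0775,.045]))
E
```

```text
pL [ 0.5709 -0.0412  0.06  ]
pR [ 0.5742 -0.1159  0.06  ]
mid [ 0.5718 -0.0782  0.045 ]
wL [ 0.5228 -0.0248  0.048 ]
wR [ 0.528  -0.1361  0.048 ]
jarc [ 0.4842 -0.0804  0.077 ]
[278.98226745  45.43248931]
```

>>> {"api": "step_arm", "payload": {
  "increments": [
    {"tx":0,"ty":0,"tz":0,"spin":0,"claw":0.82},
    {"tx":0,"ty":0,"tz":0,"spin":0,"claw":0.82},
    {"tx":0,"ty":0,"tz":0,"spin":0,"claw":0.82},
    {"tx":0,"ty":0,"tz":-0.001,"spin":-0.2,"claw":0.82},
    {"tx":-0.01,"ty":0,"tz":-0.001,"spin":-0.2,"claw":0.82},
    {"tx":-0.025,"ty":0.001,"tz":-0.001,"spin":-0.2,"claw":0.82},
    {"tx":-0.038,"ty":0.001,"tz":-0.001,"spin":-0.2,"claw":0.82},
    {"tx":-0.045,"ty":0.001,"tz":-0.001,"spin":-0.2,"claw":0.82}
  ]
}}

```text
time: 11.48
position: [0.43, -0.0844, 0.2022]
tool_rot: [3.141, 0.063, -0.004]
ft_force: [0.9, -1.0, 0.0]
grip_width: 0.819
```

>>> {"api": "step_arm", "payload": {
  "increments": [
    {"tx":0,"ty":0,"tz":0,"spin":0,"claw":0.23},
    {"tx":0,"ty":0,"tz":0,"spin":0,"claw":0.23},
    {"tx":0,"ty":0,"tz":0,"spin":0,"claw":0.23},
    {"tx":0,"ty":0,"tz":0,"spin":0,"claw":0.23},
    {"tx":0,"ty":0,"tz":0,"spin":0,"claw":0.23},
    {"tx":0,"ty":0,"tz":0,"spin":0,"claw":0.23},
    {"tx":0,"ty":0,"tz":0,"spin":0,"claw":0.23},
    {"tx":0,"ty":0,"tz":0,"spin":0,"claw":0.23}
  ]
}}

```text
time: 12.15
position: [0.4324, -0.0841, 0.2027]
tool_rot: [-3.141, -0.064, 0.0]
ft_force: [0.2, -0.3, 0.6]
grip_width: 0.299
```

```bash
python3 - <<'E'
from h import *
P=cam('wrist'); im=imaging.get_image('wrist'); cv2.imwrite('pics/w4.png',im)
inc([.634,-.076,.203],2.3)
E
```

```text
t 12.2 pos [ 0.4323 -0.084   0.2027] rot [-3.141 -0.064  0.   ] F [-0.3  0.9  0.2] g 0.28 q [ 0.81  0.14 -0.71  2.14  0.12  0.89 -1.49]
yaw 2.34 tx,ty,tz [ 2.018e-01  2.000e-04 -4.000e-04] spin 0.04
```

>>> {"api": "step_arm", "payload": {
  "increments": [
    {"tx":0.01,"ty":0,"tz":0,"spin":0,"claw":0.23},
    {"tx":0.02,"ty":0,"tz":0,"spin":0,"claw":0.23},
    {"tx":0.034,"ty":0,"tz":0,"spin":0,"claw":0.23},
    {"tx":0.048,"ty":0,"tz":0,"spin":0,"claw":0.23},
    {"tx":0.062,"ty":0,"tz":0,"spin":0,"claw":0.23},
    {"tx":0.074,"ty":0,"tz":0,"spin":0,"claw":0.23},
    {"tx":0.084,"ty":0,"tz":0,"spin":0,"claw":0.23},
    {"tx":0.09,"ty":0,"tz":0,"spin":0,"claw":0.23}
  ]
}}

```text
time: 12.87
position: [0.5235, -0.0803, 0.2025]
tool_rot: [-3.14, -0.064, 0.001]
ft_force: [-1.9, 0.7, 1.6]
grip_width: 0.231
```

```bash
python3 - <<'E'
from h import *
P=cam('wrist'); im=imaging.get_image('wrist'); cv2.imwrite('pics/w4.png',im)
inc([.634,-.076,.203],2.3)
E
```

```text
t 12.92 pos [ 0.524  -0.0802  0.2026] rot [-3.14e+00 -6.40e-02 -1.00e-03] F [ 0.7 -0.4  0.6] g 0.233 q [ 0.7   0.34 -0.68  1.94  0.26  0.95 -1.63]
yaw 2.34 tx,ty,tz [ 0.1101  0.0003 -0.0003] spin 0.04
```

View pics/w4.png

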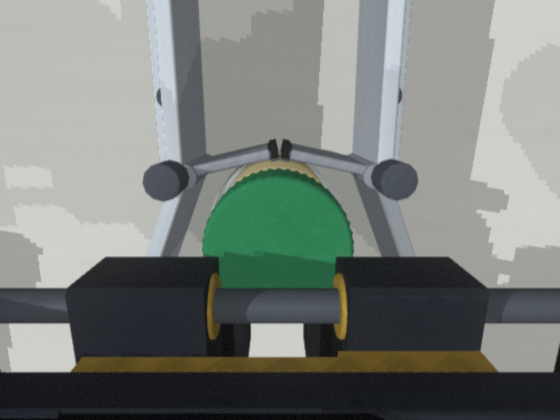

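The jar stands upright, centred at (278,240), and is just opening the leaves. I'll continue.

>>> {"api": "step_arm", "payload": {
  "increments": [
    {"tx":0.01,"ty":0,"tz":0,"spin":0,"claw":0.23},
    {"tx":0.025,"ty":0,"tz":0,"spin":0,"claw":0.23},
    {"tx":0.042,"ty":0,"tz":0,"spin":0,"claw":0.23},
    {"tx":0.06,"ty":0,"tz":0,"spin":0,"claw":0.23},
    {"tx":0.077,"ty":0,"tz":0,"spin":0,"claw":0.23},
    {"tx":0.092,"ty":0,"tz":0,"spin":0,"claw":0.23},
    {"tx":0.104,"ty":0,"tz":0,"spin":0,"claw":0.23},
    {"tx":0.112,"ty":0,"tz":0,"spin":0,"claw":0.23}
  ]
}}

```text
time: 13.58
position: [0.6354, -0.0759, 0.2026]
tool_rot: [-3.141, -0.063, -0.001]
ft_force: [-0.1, -0.6, 0.7]
grip_width: 0.23
```

```bash
python3 - <<'E'
from h import *
P=cam('wrist'); im=imaging.get_image('wrist'); cv2.imwrite('pics/w5.png',im)
inc([.634,-.076,.203],2.3)
E
```

```text
t 13.63 pos [ 0.6362 -0.0758  0.2028] rot [-3.14  -0.064 -0.004] F [ 1.3 -0.5  0.7] g 0.223 q [ 0.56  0.55 -0.63  1.66  0.36  1.05 -1.71]
yaw 2.32 tx,ty,tz [-0.0022  0.0001 -0.0002] spin 0.02
```

View pics/w5.png

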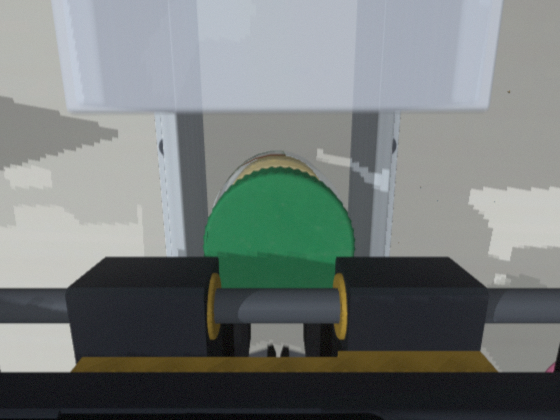

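The jar is fully inside at (280,245), and the leaf tips have met again behind the fingers at (278,350). Back off slightly, rise, and go to the white jar.

>>> {"api": "step_arm", "payload": {
  "increments": [
    {"tx":-0.006,"ty":0,"tz":0,"spin":0,"claw":0.23},
    {"tx":-0.006,"ty":0,"tz":-0.02,"spin":0,"claw":0.23},
    {"tx":-0.006,"ty":0,"tz":-0.05,"spin":0,"claw":0.23},
    {"tx":-0.006,"ty":0,"tz":-0.09,"spin":0,"claw":0.23},
    {"tx":-0.006,"ty":0,"tz":-0.12,"spin":0,"claw":0.23},
    {"tx":-0.035,"ty":0.025,"tz":-0.12,"spin":0,"claw":1},
    {"tx":-0.06,"ty":0.055,"tz":-0.12,"spin":0,"claw":1},
    {"tx":-0.085,"ty":0.085,"tz":-0.12,"spin":0,"claw":1}
  ]
}}

```text
time: 14.3
position: [0.5508, -0.1641, 0.3233]
tool_rot: [3.139, 0.067, 0.001]
ft_force: [0.7, -1.1, -0.3]
grip_width: 0.375
```

```bash
python3 - <<'E'
from h import *
P=cam('top')
i=cv2.imread('pics/top2.png'); i=imaging.get_image('top'); cv2.imwrite('pics/top3.png',i)
g=cv2.cvtColor(i,cv2.COLOR_BGR2GRAY); print(g[240:285:3,375:430:3])
inc([.448,-.3555,.33],2.3)
E
```

```text
[[ 64  59  60 122 129 129 128 129 129 130 130 118 117 117 130 133 117 117
  118]
 [ 64  60  60 114 122 128 128 128 128 128 129 129 117 117 117 117 117  74
   66]
 [ 64  59  59 113 115 116 128 128 129 129 128 129 129 117 116 117  75  65
   73]
 [ 64  60  60 115 116 116 117 129 129 129 130 129 130 130 118 117  55  60
   68]
 [ 63  61  60 114 115 116 115 118 155 158 141 123 129 130 130 117  55  57
   73]
 [ 63  61  58 114 113  81 122 160 164 164 152 136 124 129 130 130  83  54
   61]
 [ 64  60  59 115  75 128 119 165 165 165 165 151 138 129 130 129 129  84
   56]
 [ 64  61  58 132  93 134 139 163 166 165 165 165 165 125 129 129 129 129
  130]
 [ 64  61  58 141 104 130 113 164 164 164 164 164 165 127 129 129 130 130
  130]
 [ 64  61  58 134 114 114 123 149 165 164 164 165 143 130 130 130 130 130
  130]
 [ 64  60  58 153 148  99 119 121 120 154 155 136 130 130 130 130 130 130
  130]
 [ 65  60  59 154 158 158 127 108 122 129 129 130 129 130 130 130 130 129
  130]
 [ 65  61  58 153 157 157 157 159 158 158 132 130 129 130 130 131 130 130
  130]
 [ 65  61  59 154 158 158 158 158 158 158 158 158 158 143 139 130 129 129
  129]
 [ 64  61  59 154 157 158 158 157 158 158 158 158 159 158 159 159 159 159
  158]]
t 14.35 pos [ 0.5461 -0.1735  0.3222] rot [ 3.134  0.049 -0.01 ] F [-3.9 -6.4 -3. ] g 0.42 q [ 0.82  0.28 -0.66  1.73  0.19  1.2  -1.42]
yaw 1.79 tx,ty,tz [-0.1038  0.1789 -0.0058] spin -0.51
```

```bash
python3 - <<'E'
from h import *
P=cam('top')
i=cv2.imread('pics/top0.png'); g=cv2.cvtColor(i,cv2.COLOR_BGR2GRAY)
print(g[246:276:2,384:418:2])
m=(cv2.inRange(g,161,255)); m[:,:385]=0;m[:,420:]=0;m[:245]=0;m[280:]=0
c=max(cv2.findContours(m,0,2)[0],key=cv2.contourArea); print(cv2.minEnclosingCircle(c),cv2.boundingRect(c))
(u,v),r=cv2.minEnclosingCircle(c); print(onz(P,u,v,.087))
E
```

```text
[[136 136 135 136 135 136 136 142 146 146 146 146 146 146 141 136 136]
 [137 136 136 136 136 136 136 136 136 147 147 147 147 147 147 139 136]
 [136 136 136 137 137 136 136 135 134 131 141 148 147 147 146 147 141]
 [136 136 136 134 132 129 118 119 141 139 141 132 138 146 147 147 147]
 [136 136 130 108 109 113 134 141 141 142 143 141 142 135 145 146 147]
 [136 131 104  93 119 121 141 142 142 142 143 142 143 142 136 146 147]
 [135 115  83 118 111 132 142 142 143 142 142 142 143 142 140 118 141]
 [134 110  90 121 112 135 141 143 144 142 143 143 142 143 141 115 119]
 [107 103  94 121 111 138 141 142 144 143 142 142 142 142 141 116 119]
 [111  80  90 121 112 137 141 141 142 142 141 142 141 141 138 115 119]
 [109  84  88 113 122 109 139 141 142 141 141 142 142 142 103 108 120]
 [ 92 102  91  89 118 112 111 142 142 142 142 142 142 127 106 108 107]
 [109 108  97  92  87 114 111  90 127 132 136 133 113 107 108 108 108]
 [108 108 108 102  90  80  86 107 114 104 108 108 108 107 108 108 107]
 [108 109 108 108 108 108 109 114 108 108 108 108 108 108 108 107 107]]Traceback (most recent call last):
  File "<stdin>", line 6, in <module>
ValueError: max() iterable argument is empty
```

>>> {"api": "step_arm", "payload": {
  "increments": [
    {"tx":-0.104,"ty":0.18,"tz":0,"spin":0,"claw":1},
    {"tx":-0.104,"ty":0.18,"tz":0,"spin":0,"claw":1},
    {"tx":-0.104,"ty":0.18,"tz":0,"spin":0,"claw":1},
    {"tx":-0.104,"ty":0.18,"tz":0,"spin":0,"claw":1},
    {"tx":-0.104,"ty":0.18,"tz":0,"spin":0,"claw":1},
    {"tx":-0.104,"ty":0.18,"tz":0,"spin":0,"claw":1},
    {"tx":-0.104,"ty":0.18,"tz":0,"spin":0,"claw":1},
    {"tx":-0.104,"ty":0.18,"tz":0,"spin":0,"claw":1}
  ]
}}

```text
time: 15.02
position: [0.4555, -0.3477, 0.3226]
tool_rot: [-3.14, -0.063, 0.0]
ft_force: [0.1, 0.6, -0.6]
grip_width: 0.972
```

```bash
python3 - <<'E'
from h import *
inc([.448,-.3555,.33],2.3)
E
```

```text
t 15.02 pos [ 0.4555 -0.3477  0.3226] rot [-3.14  -0.063  0.   ] F [ 0.1  0.6 -0.6] g 0.972 q [ 1.09  0.26 -0.56  1.74  0.15  1.19 -1.04]
yaw 2.28 tx,ty,tz [-0.0078  0.0075 -0.0074] spin -0.02
```

>>> {"api": "step_arm", "payload": {
  "increments": [
    {"tx":-0.008,"ty":0.007,"tz":0,"spin":0,"claw":0.9},
    {"tx":-0.008,"ty":0.007,"tz":0.01,"spin":0,"claw":0.9},
    {"tx":-0.008,"ty":0.007,"tz":0.03,"spin":0,"claw":0.9},
    {"tx":-0.008,"ty":0.007,"tz":0.06,"spin":0,"claw":0.9},
    {"tx":-0.008,"ty":0.007,"tz":0.085,"spin":0,"claw":0.9},
    {"tx":-0.008,"ty":0.007,"tz":0.102,"spin":0,"claw":0.9},
    {"tx":-0.008,"ty":0.007,"tz":0.11,"spin":0,"claw":0.9},
    {"tx":-0.008,"ty":0.007,"tz":0.11,"spin":0,"claw":0.55}
  ]
}}

```text
time: 15.68
position: [0.4476, -0.3544, 0.2102]
tool_rot: [-3.138, -0.066, 0.005]
ft_force: [0.2, 0.4, 0.1]
grip_width: 0.872
```

>>> {"api": "step_arm", "payload": {
  "increments": [
    {"tx":0,"ty":0,"tz":0,"spin":0,"claw":0.55},
    {"tx":0,"ty":0,"tz":0,"spin":0,"claw":0.55},
    {"tx":0,"ty":0,"tz":0,"spin":0,"claw":0.55},
    {"tx":0,"ty":0,"tz":0,"spin":0,"claw":0.55},
    {"tx":0,"ty":0,"tz":0,"spin":0,"claw":0.55},
    {"tx":0,"ty":0,"tz":0,"spin":0,"claw":0.55},
    {"tx":0,"ty":0,"tz":0,"spin":0,"claw":0.55},
    {"tx":0,"ty":0,"tz":0,"spin":0,"claw":0.55}
  ]
}}

```text
time: 16.35
position: [0.4488, -0.3561, 0.214]
tool_rot: [3.139, 0.064, 0.003]
ft_force: [0.2, -0.3, 5.6]
grip_width: 0.619
```

```bash
python3 - <<'E'
from h import *
inc([.474,-.0826,.213],2.3)
E
```

```text
t 16.35 pos [ 0.4488 -0.3561  0.214 ] rot [3.139e+00 6.400e-02 3.000e-03] F [ 0.2 -0.3  5.6] g 0.619 q [ 1.07  0.38 -0.52  1.83  0.22  0.99 -1.08]
yaw 2.32 tx,ty,tz [ 0.0362 -0.2722  0.0006] spin 0.02
```

>>> {"api": "step_arm", "payload": {
  "increments": [
    {"tx":0.001,"ty":-0.01,"tz":0,"spin":0,"claw":0.55},
    {"tx":0.004,"ty":-0.03,"tz":0,"spin":0,"claw":0.55},
    {"tx":0.008,"ty":-0.058,"tz":0,"spin":0,"claw":0.55},
    {"tx":0.012,"ty":-0.086,"tz":0,"spin":0,"claw":0.55},
    {"tx":0.016,"ty":-0.114,"tz":0,"spin":0,"claw":0.55},
    {"tx":0.02,"ty":-0.142,"tz":0,"spin":0,"claw":0.55},
    {"tx":0.023,"ty":-0.165,"tz":0,"spin":0,"claw":0.55},
    {"tx":0.025,"ty":-0.18,"tz":0,"spin":0,"claw":0.55}
  ]
}}

```text
time: 17.02
position: [0.4666, -0.1732, 0.214]
tool_rot: [3.138, 0.067, 0.003]
ft_force: [0.6, -4.5, 7.1]
grip_width: 0.624
```

```bash
python3 - <<'E'
from h import *
inc([.474,-.0826,.213],2.3)
E
```

```text
t 17.02 pos [ 0.4666 -0.1732  0.214 ] rot [3.138e+00 6.700e-02 3.000e-03] F [ 0.6 -4.5  7.1] g 0.624 q [ 0.89  0.24 -0.64  2.01  0.18  0.94 -1.37]
yaw 2.46 tx,ty,tz [ 0.0112 -0.0902  0.0008] spin 0.16
```

>>> {"api": "step_arm", "payload": {
  "increments": [
    {"tx":0.002,"ty":-0.015,"tz":0,"spin":0,"claw":0.55},
    {"tx":0.005,"ty":-0.04,"tz":0,"spin":0,"claw":0.55},
    {"tx":0.009,"ty":-0.065,"tz":0,"spin":0,"claw":0.55},
    {"tx":0.011,"ty":-0.083,"tz":0,"spin":0.1,"claw":0.55},
    {"tx":0.011,"ty":-0.09,"tz":0,"spin":0.1,"claw":0.55},
    {"tx":0.011,"ty":-0.09,"tz":0,"spin":0.1,"claw":0.55},
    {"tx":0.011,"ty":-0.09,"tz":0,"spin":0.1,"claw":0.55}
  ]
}}

```text
time: 17.6
position: [0.4742, -0.0824, 0.214]
tool_rot: [-3.14, -0.064, -0.004]
ft_force: [0.0, 2.9, 8.2]
grip_width: 0.62
```

```bash
python3 - <<'E'
from h import *
P=cam('wrist'); im=imaging.get_image('wrist'); cv2.imwrite('pics/w6.png',im); np.savez('w6.npz',K=P[0],T=P[1])
inc([.474,-.0826,.213],2.3)
t=imaging.get_image('top'); cv2.imwrite('pics/top4.png',t)
E
```

```text
t 17.65 pos [ 0.4742 -0.0825  0.214 ] rot [-3.14  -0.064 -0.004] F [-0.5  3.7  8.7] g 0.62 q [ 0.77  0.22 -0.7   2.05  0.17  0.93 -1.55]
yaw 2.33 tx,ty,tz [-0.0002  0.0001  0.001 ] spin 0.03
```

View pics/w6.png

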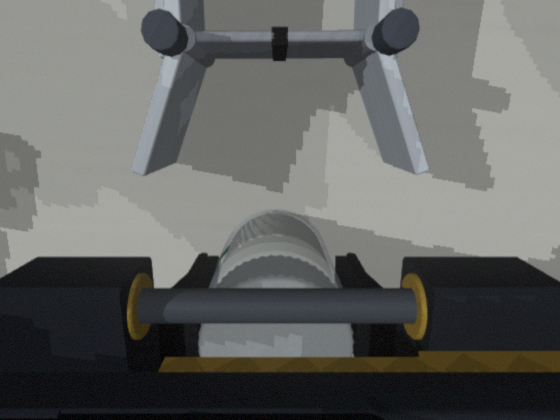

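The white jar is upright and aligned, with its cap at (277,320) and the leaves shut at (280,43). Release, back off, narrow the fingers.

>>> {"api": "step_arm", "payload": {
  "increments": [
    {"tx":0,"ty":0,"tz":0,"spin":0,"claw":0.9},
    {"tx":0,"ty":0,"tz":0,"spin":0,"claw":0.9},
    {"tx":0,"ty":0,"tz":0,"spin":0,"claw":0.9},
    {"tx":0,"ty":0,"tz":0,"spin":0,"claw":0.9},
    {"tx":-0.01,"ty":0,"tz":0,"spin":0,"claw":0.9},
    {"tx":-0.025,"ty":0,"tz":0,"spin":0,"claw":0.9},
    {"tx":-0.038,"ty":0,"tz":0,"spin":0,"claw":0.9},
    {"tx":-0.045,"ty":0,"tz":0,"spin":0,"claw":0.9}
  ]
}}

```text
time: 18.37
position: [0.4261, -0.0864, 0.2121]
tool_rot: [3.141, 0.06, -0.004]
ft_force: [0.3, 0.0, 0.0]
grip_width: 0.898
```

>>> {"api": "step_arm", "payload": {
  "increments": [
    {"tx":0,"ty":0,"tz":0,"spin":0,"claw":0.23},
    {"tx":0,"ty":0,"tz":0,"spin":0,"claw":0.23},
    {"tx":0,"ty":0,"tz":0,"spin":0,"claw":0.23},
    {"tx":0,"ty":0,"tz":0,"spin":0,"claw":0.23},
    {"tx":0,"ty":0,"tz":0,"spin":0,"claw":0.23},
    {"tx":0,"ty":0,"tz":0,"spin":0,"claw":0.23},
    {"tx":0,"ty":0,"tz":0,"spin":0,"claw":0.23},
    {"tx":0,"ty":0,"tz":0,"spin":0,"claw":0.23}
  ]
}}

```text
time: 19.03
position: [0.4284, -0.0862, 0.2127]
tool_rot: [-3.141, -0.061, 0.0]
ft_force: [0.1, 0.5, 1.0]
grip_width: 0.382
```

>>> {"api": "step_arm", "payload": {
  "increments": [
    {"tx":0,"ty":0,"tz":0,"spin":0,"claw":0.23},
    {"tx":0,"ty":0,"tz":0,"spin":0,"claw":0.23}
  ]
}}

```text
time: 19.2
position: [0.4283, -0.0862, 0.2127]
tool_rot: [3.141, 0.061, -0.0]
ft_force: [0.3, -0.2, 0.0]
grip_width: 0.263
```

```bash
python3 - <<'E'
from h import *
inc([.6215,-.0765,.213],2.3)
E
```

```text
t 19.2 pos [ 0.4283 -0.0862  0.2127] rot [ 3.141  0.061 -0.   ] F [ 0.3 -0.2  0. ] g 0.263 q [ 0.83  0.11 -0.71  2.14  0.09  0.91 -1.47]
yaw 2.23 tx,ty,tz [ 0.1934 -0.0022 -0.0003] spin -0.07
```

>>> {"api": "step_arm", "payload": {
  "increments": [
    {"tx":0.005,"ty":-0.002,"tz":0,"spin":0,"claw":0.23},
    {"tx":0.016,"ty":-0.002,"tz":0,"spin":0,"claw":0.23},
    {"tx":0.03,"ty":-0.002,"tz":0,"spin":0,"claw":0.23},
    {"tx":0.044,"ty":-0.002,"tz":0,"spin":0,"claw":0.23},
    {"tx":0.058,"ty":-0.002,"tz":0,"spin":0,"claw":0.23},
    {"tx":0.072,"ty":-0.002,"tz":0,"spin":0,"claw":0.23},
    {"tx":0.084,"ty":-0.002,"tz":0,"spin":0,"claw":0.23},
    {"tx":0.09,"ty":-0.002,"tz":0,"spin":0,"claw":0.23}
  ]
}}

```text
time: 19.87
position: [0.5193, -0.0805, 0.2125]
tool_rot: [-3.14, -0.061, 0.001]
ft_force: [-1.8, -0.2, 0.5]
grip_width: 0.232
```

```bash
python3 - <<'E'
from h import *
im=imaging.get_image('wrist'); cv2.imwrite('pics/w7.png',im)
inc([.6215,-.0765,.213],2.3)
E
```

```text
t 19.92 pos [ 0.5197 -0.0804  0.2125] rot [-3.14e+00 -6.10e-02 -1.00e-03] F [ 1.2 -1.  -0.3] g 0.231 q [ 0.71  0.32 -0.69  1.94  0.24  0.96 -1.62]
yaw 2.24 tx,ty,tz [ 1.019e-01  1.000e-04 -4.000e-04] spin -0.06
```

View pics/w7.png

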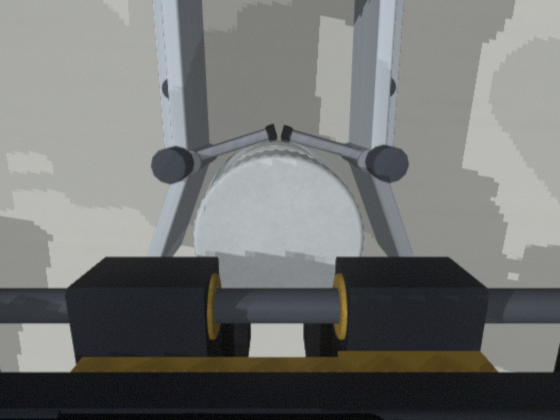

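The white jar is upright at (279,230) and starting to open the leaves. Push it on, then rise and look.

>>> {"api": "step_arm", "payload": {
  "increments": [
    {"tx":0.01,"ty":0,"tz":0,"spin":0,"claw":0.23},
    {"tx":0.024,"ty":0,"tz":0,"spin":0,"claw":0.23},
    {"tx":0.04,"ty":0,"tz":0,"spin":0,"claw":0.23},
    {"tx":0.056,"ty":0,"tz":0,"spin":0,"claw":0.23},
    {"tx":0.07,"ty":0,"tz":0,"spin":0,"claw":0.23},
    {"tx":0.084,"ty":0,"tz":0,"spin":0,"claw":0.23},
    {"tx":0.096,"ty":0,"tz":0,"spin":0,"claw":0.23},
    {"tx":0.104,"ty":0,"tz":0,"spin":0,"claw":0.23}
  ]
}}

```text
time: 20.58
position: [0.6228, -0.0766, 0.2126]
tool_rot: [3.141, 0.061, -0.0]
ft_force: [-1.0, 0.4, -0.5]
grip_width: 0.233
```

>>> {"api": "step_arm", "payload": {
  "increments": [
    {"tx":0.0,"ty":0,"tz":0,"spin":0,"claw":0.23},
    {"tx":-0.002,"ty":0,"tz":0,"spin":0,"claw":0.23},
    {"tx":-0.003,"ty":0,"tz":-0.01,"spin":0,"claw":0.23},
    {"tx":-0.003,"ty":0,"tz":-0.04,"spin":0,"claw":0.23},
    {"tx":-0.003,"ty":0,"tz":-0.08,"spin":0,"claw":0.23},
    {"tx":-0.003,"ty":0,"tz":-0.11,"spin":0,"claw":0.23},
    {"tx":-0.03,"ty":0,"tz":-0.13,"spin":0,"claw":0.23},
    {"tx":-0.07,"ty":0,"tz":-0.14,"spin":0,"claw":0.23}
  ]
}}

```text
time: 21.25
position: [0.5536, -0.0786, 0.3569]
tool_rot: [-3.141, -0.063, -0.012]
ft_force: [-1.5, -0.8, 1.4]
grip_width: 0.225
```

>>> {"api": "step_arm", "payload": {
  "increments": [
    {"tx":-0.04,"ty":0,"tz":0,"spin":0,"claw":0.6},
    {"tx":-0.06,"ty":0,"tz":-0.01,"spin":0,"claw":0.6},
    {"tx":-0.06,"ty":0,"tz":-0.01,"spin":0,"claw":0.6},
    {"tx":-0.06,"ty":0,"tz":-0.01,"spin":0,"claw":0.6}
  ]
}}

```text
time: 21.58
position: [0.4911, -0.0818, 0.3641]
tool_rot: [3.137, 0.059, 0.003]
ft_force: [0.9, 0.2, -0.6]
grip_width: 0.449
```

```bash
python3 - <<'E'
from h import *
st()
w=imaging.get_image('wrist'); t=imaging.get_image('top'); cv2.imwrite('pics/top5.png',t); cv2.imwrite('pics/w8.png',w)
c=np.zeros((600,800,3),np.uint8); c[:420,:400]=cv2.resize(w,(400,300))[0:300].repeat(1,0)[:300].copy() if 0 else 0
c[:360,:480]=cv2.resize(w,(480,360)); c[:600,490:790]=cv2.resize(t[170:290,195:255],(300,600),interpolation=cv2.INTER_CUBIC)
c[370:600,0:480]=cv2.resize(t[115:230,255:495],(480,230),interpolation=cv2.INTER_CUBIC)
cv2.imwrite('pics/c3.png',c)
E
```

```text
t 21.58 pos [ 0.4911 -0.0818  0.3641] rot [3.137e+00 5.900e-02 3.000e-03] F [ 0.9  0.2 -0.6] g 0.449 q [ 0.81  0.06 -0.72  1.85  0.04  1.24 -1.45]
```

View pics/c3.png

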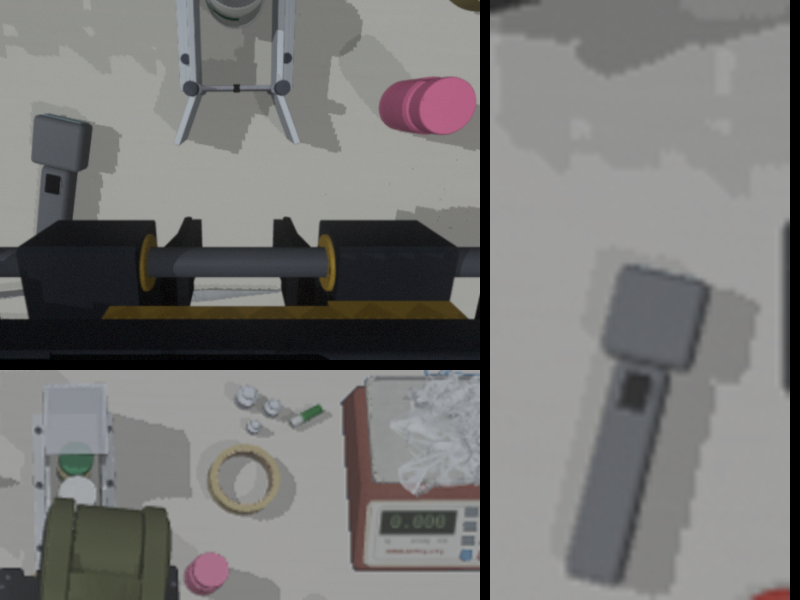

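Both jars stand in the lane and the leaves are shut (wrist crop 236,88). Next I measure the wand and the card.

```bash
python3 - <<'E'
from h import *
P=cam('top'); i=cv2.imread('pics/top5.png'); g=cv2.cvtColor(i,cv2.COLOR_BGR2GRAY)
m=cv2.inRange(g,30,101); k=np.zeros_like(m); k[218:292,200:246]=m[218:292,200:246]
c=max(cv2.findContours(k,0,2)[0],key=cv2.contourArea); print(cv2.contourArea(c),cv2.boundingRect(c))
(cu,cv_),wh,a=cv2.minAreaRect(c); print(cu,cv_,wh,a)
pts=np.array([onz(P,u,v,.024)[:2] for u,v in c[:,0,:].astype(float)],np.float32)
r=cv2.minAreaRect(pts*1000); print('world rect mm',r)
# filled mask pixels: axis from handle
vv,uu=np.nonzero(k); 
W=np.array([onz(P,u,v,.025)[:2] for u,v in zip(uu,vv)])
mu=W.mean(0); ev=np.linalg.svd(W-mu,full_matrices=False)[2][0]; ev*=np.sign(ev[0]); n=np.array([-ev[1],ev[0]])
a=(W-mu)@ev; b=(W-mu)@n
print('axis deg',np.degrees(np.arctan2(ev[1],ev[0])),'ext',a.min(),a.max())
for lo in np.arange(-.09,.09,.015):
    s=(a>lo)&(a<lo+.015)
    if s.any(): print(round(lo,3),b[s].min().round(4),b[s].max().round(4),b[s].mean().round(4))
print('centre',mu+ev*(a.min()+a.max())/2)
# card: scene view and top view
S=cam('scene'); print('card in scene',proj(S,[.7126,.1695,.062]))
s0=cv2.imread('pics/scene0.png'); print(cv2.cvtColor(s0,cv2.COLOR_BGR2GRAY)[168:212:2,276:318:2])
E
```

```text
600.5 (211, 223, 28, 64)
222.70590209960938 254.67648315429688 (17.705097198486328, 62.57419204711914) 14.03624439239502
world rect mm ((457.29095458984375, 107.93535614013672), (48.23635482788086, 166.7176055908203), 78.29866790771484)
axis deg -9.795341098635278 ext -0.10131732812607708 0.06569102861578771
-0.09 -0.0122 0.0167 0.0005
-0.075 -0.0123 0.0164 -0.0013
-0.06 -0.0127 0.0158 0.0007
-0.045 -0.0128 0.0155 0.0006
-0.03 -0.0131 0.0152 0.001
-0.015 -0.0135 0.0146 0.0002
0.0 -0.0138 0.0143 0.0006
0.015 -0.0236 0.0242 -0.0006
0.03 -0.0244 0.0239 0.0001
0.045 -0.0247 0.0237 -0.0006
0.06 -0.023 0.0219 0.0005
centre [0.45681092 0.10606857]
card in scene [293.40512616 189.2742151 ]
[[116 121 119 121 154 153 147 127 107 104 129 136 113 103  82  77  80  89
   92  89  88]
 [123 140 133 131 154 160 148 123 109 100 125 136 121  93  79  74  79  80
   82  90  94]
 [102 115 127 123 127 130 126 119 104 104 127 132 127  93  72  75  75  76
   79  74  77]
 [112 104 107  92  94  82  95 104 107 106 126 138 136  93  74  74  75  76
   77  78  72]
 [119 100  99 105 110  66  50  60  83  98 135 145 155
[... 849 characters left out ...]
3 120 111  57  57  92 111 120 128 127  89 123 164 163 162 163
  163 161 166]
 [161 148 127 122 114  61  47  48  59  78 106 121  81 103 152 157 164 163
  163 165 164]
 [161 162 147 120  99  58  47  49  48  51  54  60  55  77 117 141 160 166
  162 163 163]
 [163 164 158 101  57  51  43  52  51  54  56  50  57  52  55  87 124 146
  159 165 160]
 [159 163 157 119 102  75  53  58  53  54  54  56  52  41  52  48  51  77
  136 167 161]
 [161 167 162 139 123 116 111  93  62  50  50  50  56  54  57  68  93 118
  154 165 160]
 [164 162 161 158 138 128 122 123 113  87  69  57  67  80 112 134 157 159
  167 163 163]
 [162 161 157 140 126 128 120 123 124 124 118 106 119 122 142 161 161 166
  163 160 164]]
```

```bash
python3 - <<'E'
from h import *
P=cam('top');S=cam('scene')
o1,d1=ray(P,202.6,158);o2,d2=ray(S,292.3,189.5)
d1/=np.linalg.norm(d1);d2/=np.linalg.norm(d2)
A=np.stack([d1,-d2],1); t=np.linalg.lstsq(A,o2-o1,rcond=None)[0]; print(o1+t[0]*d1,o2+t[1]*d2)
inc([.596,.135,.40],16.5)
E
```

```text
[0.71216334 0.16934665 0.06203355] [0.70883494 0.17073338 0.06131295]
t 21.68 pos [ 0.4923 -0.0816  0.3633] rot [3.14e+00 6.10e-02 2.00e-03] F [0.4 0.6 0. ] g 0.533 q [ 0.81  0.06 -0.72  1.85  0.05  1.24 -1.45]
yaw 2.22 tx,ty,tz [ 0.112  -0.2124 -0.0367] spin -14.28
```

>>> {"api": "step_arm", "payload": {
  "increments": [
    {"tx":0.114,"ty":-0.212,"tz":-0.036,"spin":-14.2,"claw":1},
    {"tx":0.114,"ty":-0.212,"tz":-0.036,"spin":-14.2,"claw":1},
    {"tx":0.114,"ty":-0.212,"tz":-0.036,"spin":-14.2,"claw":1},
    {"tx":0.114,"ty":-0.212,"tz":-0.036,"spin":-14.2,"claw":1},
    {"tx":0.114,"ty":-0.212,"tz":-0.036,"spin":-14.2,"claw":1},
    {"tx":0.114,"ty":-0.212,"tz":-0.036,"spin":-14.2,"claw":1},
    {"tx":0.114,"ty":-0.212,"tz":-0.036,"spin":-14.2,"claw":1},
    {"tx":0.114,"ty":-0.212,"tz":-0.036,"spin":-14.2,"claw":1}
  ]
}}

```text
time: 22.35
position: [0.5984, 0.138, 0.3979]
tool_rot: [-3.104, -0.457, 0.002]
ft_force: [-0.5, -0.9, -0.1]
grip_width: 0.993
```

>>> {"api": "step_arm", "payload": {
  "increments": [
    {"tx":0,"ty":0,"tz":0,"spin":0,"claw":1},
    {"tx":0,"ty":0,"tz":0,"spin":0,"claw":1},
    {"tx":0,"ty":0,"tz":0,"spin":0,"claw":1}
  ]
}}

```text
time: 22.6
position: [0.598, 0.1327, 0.3983]
tool_rot: [3.109, 0.444, -0.001]
ft_force: [-0.1, 0.1, 0.1]
grip_width: 1.001
```

```bash
python3 - <<'E'
from h import *
P=cam('wrist'); im=imaging.get_image('wrist'); cv2.imwrite('pics/w9.png',im); np.savez('w9.npz',K=P[0],T=P[1])
st(); print(P[0][0,0],proj(P,[.7126,.1695,.062]))
E
```

```text
t 22.65 pos [0.598  0.1329 0.3985] rot [ 3.109e+00  4.450e-01 -1.000e-03] F [-0.2 -0.   0.2] g 0.997 q [ 0.42  0.36 -0.85  1.54  0.27  1.37 -1.75]
373.6124306257957 [273.37110308  52.36585253]
```

View pics/w9.png

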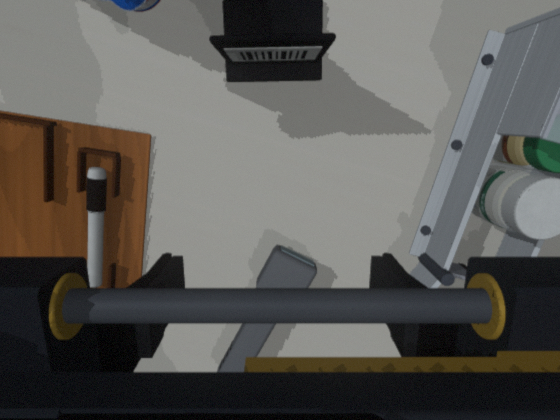

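The card stand's upper edge runs (211,38)–(334,36), its base edge (227,80)–(321,79), and the white face centre is at about (271,54). The marker still lies in its slot and the flap leaf is shut.

```bash
python3 - <<'E'
from h import *
z=np.load('w9.npz'); P=(z['K'],z['T'])
im=cv2.cvtColor(cv2.imread('pics/w9.png'),cv2.COLOR_BGR2GRAY)
print(im[30:66:2,214:334:6])
def e(a,b,h):
    p=onz(P,*a,h);q=onz(P,*b,h); d=p-q; print(p.round(4),q.round(4),'len',np.linalg.norm(d).round(4),'yaw',np.degrees(np.arctan2(-d[0],d[1])).round(2)); 
e((211,38),(334,36),.11); e((227,80.5),(321,79.5),.008)
e((220,48),(322,47),.085); e((224,61),(317,60),.035)
print(onz(P,271,54,.062),onz(P,273,37,.11))
E
```

```text
[[100 100  18  16  21  18  19  18  15  19  17  17  21  25  21  21  19  22
   78 127]
 [ 98  99  22  15  17  18  14  18  19  15  17  22  21  19  26  18  25  18
   65  95]
 [ 98  85  24  16  17  15  14  14   8  18  16  19  15  22  20  23  17  22
   21  24]
 [ 24  25  20  22  19  16  17  12  19  11  14  13   9  17  21  18  23  20
   19  21]
 [ 20  19  20  13  19  19  16  13  13  14  17  15  18  17  16  22  17  14
   21  17]
 [ 25  19  18  14  16  11  15  12  14  14  15   9  18  15   7  15  17  20
   15  16]
 [ 21  17  19  17  12   9  12  12  11  14   8   9  13  17  12  13  13  14
   15  20]
 [ 17  19  14  14  15  12   9  16  14  18  12   9   7  16   8  12  12  16
   17  14]
 [ 42  15  17  21  19  15  16  24  22  25  31  40  40  59  57  71  75  89
   50  20]
 [100  16  88  83  87  86  86  86  83  86  89  98  91  89  90  88  82  79
   35  76]
 [112  18  71  67  67  63  62  62  60  60  68  72  63  59  55  49  71  68
   20 139]
 [112  27  54  59  59  58  34  35  27  26  70  69  41  49  32  14  69  72
   16 144]
 [113  83  33  71  60  56  15  28  19  29  66  66  49  60  44  15  72  70
   17 118]
 [113 112  18  71  61  35  15  28  37  39  70  60  62  63  62  24  70  50
   58 138]
 [114 111  19  71  64  20  17  44  49  50  69  58  63  72  67  46  70  24
   98 124]
 [113 113  27  57  66  57  44  53  53  46  46  47  47  45  38  34  27  13
   99 114]
 [111 113  34  23  18  22  19  20  17  15  18  19  16  13  13  22  18  21
  100 113]
 [115 112  38  21  23  18  21  22  16  20  17  17  21  22  21  24  24  23
  102 113]]
[0.7024 0.2087 0.11  ] [0.7261 0.1318 0.11  ] len 0.0806 yaw 17.16
[0.6853 0.2069 0.008 ] [0.7106 0.1232 0.008 ] len 0.0875 yaw 16.87
[0.7012 0.2061 0.085 ] [0.7225 0.1357 0.085 ] len 0.0735 yaw 16.82
[0.6983 0.2093 0.035 ] [0.7213 0.1335 0.035 ] len 0.0792 yaw 16.88
[0.71094677 0.17094889 0.062     ] [0.71433384 0.16993071 0.11      ]
```

```bash
python3 - <<'E'
from h import *
inc([.457,.107,.34],168.7)
E
```

```text
t 22.65 pos [0.598  0.1329 0.3985] rot [ 3.109e+00  4.450e-01 -1.000e-03] F [-0.2 -0.   0.2] g 0.997 q [ 0.42  0.36 -0.85  1.54  0.27  1.37 -1.75]
yaw 16.28 tx,ty,tz [-0.1425 -0.0147  0.0586] spin -152.42
```

>>> {"api": "step_arm", "payload": {
  "increments": [
    {"tx":-0.03,"ty":-0.003,"tz":0.01,"spin":-7,"claw":1},
    {"tx":-0.06,"ty":-0.006,"tz":0.02,"spin":-14,"claw":1},
    {"tx":-0.09,"ty":-0.01,"tz":0.03,"spin":-21,"claw":1},
    {"tx":-0.12,"ty":-0.013,"tz":0.04,"spin":-28,"claw":1},
    {"tx":-0.142,"ty":-0.015,"tz":0.05,"spin":-35,"claw":1},
    {"tx":-0.142,"ty":-0.015,"tz":0.058,"spin":-42,"claw":1},
    {"tx":-0.142,"ty":-0.015,"tz":0.058,"spin":-49,"claw":1},
    {"tx":-0.142,"ty":-0.015,"tz":0.058,"spin":-56,"claw":1}
  ]
}}

```text
time: 23.32
position: [0.4567, 0.1075, 0.3404]
tool_rot: [2.53, 1.859, -0.002]
ft_force: [-0.2, 1.0, -0.2]
grip_width: 0.998
```

>>> {"api": "step_arm", "payload": {
  "increments": [
    {"tx":0,"ty":0,"tz":0,"spin":-7,"claw":1},
    {"tx":0,"ty":0,"tz":0,"spin":-14,"claw":1},
    {"tx":0,"ty":0,"tz":0,"spin":-21,"claw":1},
    {"tx":0,"ty":0,"tz":0,"spin":-28,"claw":1},
    {"tx":0,"ty":0,"tz":0,"spin":-35,"claw":1},
    {"tx":0,"ty":0,"tz":0,"spin":-42,"claw":1},
    {"tx":0,"ty":0,"tz":0,"spin":-49,"claw":1},
    {"tx":0,"ty":0,"tz":0,"spin":-56,"claw":1}
  ]
}}

```text
time: 23.98
position: [0.4573, 0.1079, 0.3408]
tool_rot: [1.361, 2.831, -0.001]
ft_force: [-0.4, -0.1, -0.8]
grip_width: 0.996
```

```bash
python3 - <<'E'
from h import *
inc([.457,.107,.32],168.7)
E
```

```text
t 23.98 pos [0.4573 0.1079 0.3408] rot [ 1.361e+00  2.831e+00 -1.000e-03] F [-0.4 -0.1 -0.8] g 0.996 q [ 0.73  0.02 -1.02  1.94  0.02  1.19  0.38]
yaw 128.66 tx,ty,tz [-0.0005 -0.0008  0.0208] spin -40.04
```

>>> {"api": "step_arm", "payload": {
  "increments": [
    {"tx":0,"ty":0,"tz":0,"spin":-7,"claw":1},
    {"tx":0,"ty":0,"tz":0,"spin":-14,"claw":1},
    {"tx":0,"ty":0,"tz":0,"spin":-21,"claw":1},
    {"tx":0,"ty":0,"tz":0,"spin":-28,"claw":1},
    {"tx":0,"ty":0,"tz":0,"spin":-35,"claw":1},
    {"tx":0,"ty":0,"tz":0,"spin":-40,"claw":1},
    {"tx":0,"ty":0,"tz":0,"spin":-40,"claw":1},
    {"tx":0,"ty":0,"tz":0,"spin":-40,"claw":1}
  ]
}}

```text
time: 24.65
position: [0.4574, 0.1081, 0.3408]
tool_rot: [0.323, 3.124, -0.001]
ft_force: [-0.3, -0.6, 0.8]
grip_width: 1.002
```

```bash
python3 - <<'E'
from h import *
P=cam('wrist'); im=imaging.get_image('wrist'); cv2.imwrite('pics/w10.png',im); np.savez('w10.npz',K=P[0],T=P[1])
inc([.457,.107,.187],168.7)
g=cv2.cvtColor(im,cv2.COLOR_BGR2GRAY)
print(proj(P,[.457-.085*.98,.107+.085*.196,.024]))
for r in range(60,260,20): print(r,g[r,230:330:4])
E
```

```text
t 24.7 pos [0.4574 0.1082 0.3408] rot [ 3.230e-01  3.125e+00 -1.000e-03] F [0.4 0.3 0.1] g 1.0 q [ 0.75  0.02 -1.03  1.94  0.02  1.19  1.07]
yaw 168.21 tx,ty,tz [ 0.0002 -0.0012  0.1538] spin -0.49
[273.38134011  99.15853194]
60 [115 128 107  72  72 116 134 131 131 131 131 131 130 130 131 132 145 143
 143 144 144 144 143 143 145]
80 [143 145 145 144 144 143 145 144 143 144 143 143 143 143 142 143 141 144
 145 144 144 142 145 145 145]
100 [125 123 111 111 111 113 112 110  65  77  77  75  76  77  76  76  80 143
 144 144 143 142 144 144 146]
120 [113 111 109 110 110 111 110  96  66  82  82  83  83  82  85  85  78 126
 131 131 128 142 143 145 143]
140 [121 113 112 111 111 110 112 106  64  80  79  83  83  82  82  83  80 122
 129 131 132 137 144 145 145]
160 [145 112 111 112 113 111 112 109  65  79  80  81  82  80  81  82  79 126
 130 131 129 143 144 143 142]
180 [142 111 108 111 109 110 112 110  58  76  81  77  81  82  82  81  79 128
 129 130 129 143 143 145 144]
200 [142 121 109 111 109 113 112 110  57  76  79  78  79  79  80  79  79 131
 130 130 128 143 146 142 143]
220 [145 114 110 112 111 109 111 111  57  74  48  28  29  28  30  79  76 127
 129 129 132 143 145 143 142]
240 [111 111 111 110 112 109 105  78  54  73  78  68  68  73  71  80  79  64
  74 128 130 142 143 143 143]
```

```bash
python3 - <<'E'
from h import *
z=np.load('w10.npz'); P=(z['K'],z['T']); g=cv2.cvtColor(cv2.imread('pics/w10.png'),cv2.COLOR_BGR2GRAY)
for r in (115,205):
    c=np.nonzero(g[r,245:305]<90)[0]+245; l,rr=c.min(),c.max()
    print(r,l,rr,g[r,256:268],g[r,292:304],[onz(P,x,r,h).round(4)[:2] for x,h in((l,.012),(l+4,.024),(rr,.024))])
c=np.nonzero(g[60:140,280]<90)[0]+60; print('tail',c.min(),onz(P,280,c.min(),.02).round(4), proj(P,[.4574,.1082,.013]))
E
```

```text
115 259 296 [111 110  93  64  56  63  70  73  75  83  83  79] [ 83  82  80  79  73  91 122 131 132 132 131 132] [array([0.3825, 0.11  ]), array([0.3834, 0.1135]), array([0.3885, 0.1382])]
205 261 296 [110 111 110 109  95  63  57  65  68  72  75  78] [ 78  78  76  75  78 119 129 132 129 129 129 130] [array([0.4544, 0.0958]), array([0.4525, 0.1001]), array([0.4576, 0.1247])]
tail 98 [0.3737 0.1288 0.02  ] [276.08420808 205.72474929]
```

>>> {"api": "step_arm", "payload": {
  "increments": [
    {"tx":0,"ty":0.001,"tz":0.03,"spin":-0.5,"claw":0.7},
    {"tx":0,"ty":0.001,"tz":0.065,"spin":-0.5,"claw":0.7},
    {"tx":0,"ty":0.001,"tz":0.1,"spin":-0.5,"claw":0.7},
    {"tx":0,"ty":0.001,"tz":0.125,"spin":-0.5,"claw":0.7},
    {"tx":0,"ty":0.001,"tz":0.142,"spin":-0.5,"claw":0.7},
    {"tx":0,"ty":0.001,"tz":0.15,"spin":-0.5,"claw":0.7},
    {"tx":0,"ty":0.001,"tz":0.153,"spin":-0.5,"claw":0.7},
    {"tx":0,"ty":0.001,"tz":0.153,"spin":-0.5,"claw":0.7}
  ],
  "force": 40
}}

```text
time: 25.37
position: [0.4578, 0.1097, 0.1878]
tool_rot: [-0.305, -3.127, -0.0]
ft_force: [-0.3, -0.4, -0.4]
grip_width: 0.703
```

>>> {"api": "step_arm", "payload": {
  "increments": [
    {"tx":0,"ty":0,"tz":0,"spin":0,"claw":0.2},
    {"tx":0,"ty":0,"tz":0,"spin":0,"claw":0.2},
    {"tx":0,"ty":0,"tz":0,"spin":0,"claw":0.2},
    {"tx":0,"ty":0,"tz":0,"spin":0,"claw":0.2},
    {"tx":0,"ty":0,"tz":0,"spin":0,"claw":0.2},
    {"tx":0,"ty":0,"tz":0,"spin":0,"claw":0.2},
    {"tx":0,"ty":0,"tz":0,"spin":0,"claw":0.2},
    {"tx":0,"ty":0,"tz":0,"spin":0,"claw":0.2}
  ],
  "force": 40
}}

```text
time: 26.03
position: [0.4578, 0.1097, 0.188]
tool_rot: [0.303, 3.127, -0.001]
ft_force: [-0.9, -0.9, 4.0]
grip_width: 0.341
```

```bash
python3 - <<'E'
from h import *
inc([.457,.109,.26],168.7)
inc([.5528,.1215,.237],197)
E
```

```text
t 26.03 pos [0.4578 0.1097 0.188 ] rot [ 3.030e-01  3.127e+00 -1.000e-03] F [-0.9 -0.9  4. ] g 0.341 q [ 0.59  0.32 -0.96  2.08  0.33  0.9   0.82]
yaw 168.91 tx,ty,tz [ 0.0006 -0.0009 -0.072 ] spin 0.21
t 26.03 pos [0.4578 0.1097 0.188 ] rot [ 3.030e-01  3.127e+00 -1.000e-03] F [-0.9 -0.9  4. ] g 0.341 q [ 0.59  0.32 -0.96  2.08  0.33  0.9   0.82]
yaw 168.91 tx,ty,tz [-0.091   0.0298 -0.049 ] spin -28.09
```

>>> {"api": "step_arm", "payload": {
  "increments": [
    {"tx":0,"ty":0,"tz":-0.01,"spin":0,"claw":0.2},
    {"tx":0,"ty":0,"tz":-0.025,"spin":0,"claw":0.2},
    {"tx":-0.01,"ty":0.003,"tz":-0.04,"spin":-4,"claw":0.2},
    {"tx":-0.025,"ty":0.008,"tz":-0.048,"spin":-9,"claw":0.2},
    {"tx":-0.042,"ty":0.014,"tz":-0.049,"spin":-14,"claw":0.2},
    {"tx":-0.06,"ty":0.02,"tz":-0.049,"spin":-19,"claw":0.2},
    {"tx":-0.076,"ty":0.025,"tz":-0.049,"spin":-24,"claw":0.2},
    {"tx":-0.088,"ty":0.029,"tz":-0.049,"spin":-28,"claw":0.2}
  ]
}}

```text
time: 26.7
position: [0.5508, 0.1211, 0.237]
tool_rot: [-0.468, 3.106, 0.001]
ft_force: [-1.2, 0.4, -1.6]
grip_width: 0.342
```

>>> {"api": "step_arm", "payload": {
  "increments": [
    {"tx":0,"ty":0,"tz":0,"spin":0,"claw":0.2},
    {"tx":0,"ty":0,"tz":0,"spin":0,"claw":0.2},
    {"tx":0,"ty":0,"tz":0,"spin":0,"claw":0.2},
    {"tx":0,"ty":0,"tz":0,"spin":0,"claw":0.2}
  ]
}}

```text
time: 27.03
position: [0.5486, 0.1213, 0.2367]
tool_rot: [0.461, -3.107, 0.001]
ft_force: [-0.0, -0.0, -2.3]
grip_width: 0.338
```

```bash
python3 - <<'E'
from h import *
inc([.5528,.1215,.237],197)
P=cam('wrist'); w=imaging.get_image('wrist'); s=imaging.get_image('scene'); t=imaging.get_image('top')
for n,i in (('w11',w),('s11',s),('t11',t)): cv2.imwrite(f'pics/{n}.png',i)
np.savez('w11.npz',K=P[0],T=P[1])
c=np.zeros((600,800,3),np.uint8)
c[:300,:400]=cv2.resize(w,(400,300)); c[:300,405:800]=cv2.resize(t[130:280,120:317],(395,300),interpolation=cv2.INTER_CUBIC)
c[305:600,:400]=cv2.resize(s[160:278,220:380],(400,295),interpolation=cv2.INTER_CUBIC)
cv2.imwrite('pics/c4.png',c)
E
```

```text
t 27.03 pos [0.5486 0.1213 0.2367] rot [ 4.610e-01 -3.107e+00  1.000e-03] F [-0.  -0.  -2.3] g 0.338 q [ 0.57  0.47 -1.01  1.83  0.45  1.09  1.26]
yaw -163.1 tx,ty,tz [-0.0041 -0.0011 -0.0003] spin -0.1
```

View pics/c4.png

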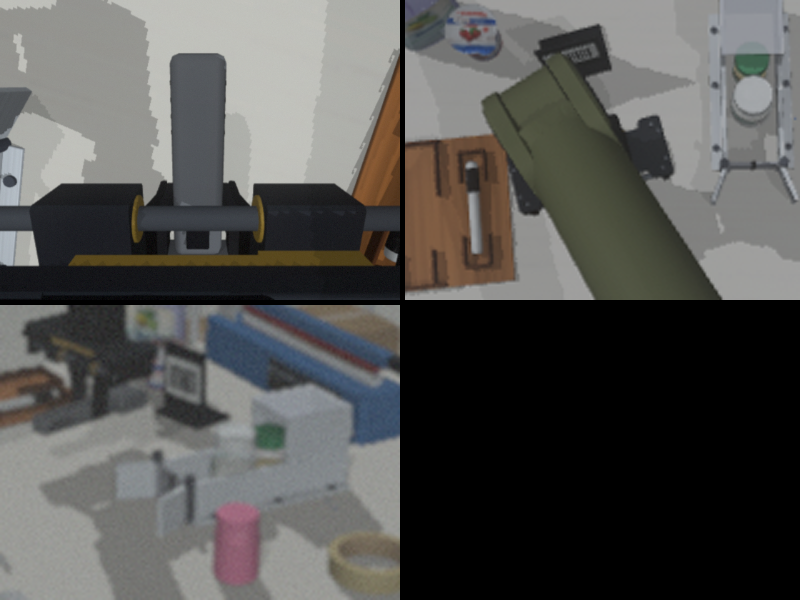

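The wand is held level and square, with its tail at (198,55) in the wrist crop. The marker is still placed and the leaves are shut. Check the pitch numerically, trim 4 mm, then hold.

>>> {"api": "step_arm", "payload": {
  "increments": [
    {"tx":-0.002,"ty":-0.001,"tz":0,"spin":-0.1,"claw":0.2},
    {"tx":-0.004,"ty":-0.001,"tz":0,"spin":-0.1,"claw":0.2},
    {"tx":-0.004,"ty":-0.001,"tz":0,"spin":-0.1,"claw":0.2},
    {"tx":-0.004,"ty":-0.001,"tz":0,"spin":-0.1,"claw":0.2},
    {"tx":-0.004,"ty":-0.001,"tz":0,"spin":-0.1,"claw":0.2},
    {"tx":-0.004,"ty":-0.001,"tz":0,"spin":-0.1,"claw":0.2}
  ]
}}

```text
time: 27.68
position: [0.5536, 0.1216, 0.2367]
tool_rot: [0.465, -3.107, 0.0]
ft_force: [0.3, -0.8, -1.8]
grip_width: 0.343
```

```bash
python3 - <<'E'
from h import *
P=cam('wrist'); w=imaging.get_image('wrist'); g=cv2.cvtColor(w,cv2.COLOR_BGR2GRAY); s=st(); S=cam('scene'); sc=imaging.get_image('scene'); cv2.imwrite('pics/s12.png',sc)
M=R.from_rotvec(s['tool_rot']).as_matrix(); o=s['position']+M[:,2]*.175; x=-M[:,0]
print('origin',o.round(4),'window',(o+.086*x).round(4),'card rel',((np.array([.7115,.170,.062])-o-.086*x)@np.c_[x,M[:,1],M[:,2]]).round(4), 'yaw',np.degrees(np.arctan2(x[1],x[0])))
up=np.array([0,0,1.])
for lbl,zz in (('top',.011),('bot',-.013)):
    for lat in (-.015,.015): print(lbl,lat,proj(P,o-.085*x+lat*M[:,1]+zz*up).round(1))
print('mid edges expected',[proj(P,o-.03*x+l*M[:,1]+.011*up).round(1) for l in(-.015,.015)])
for r in (76,90,150,240): c=np.nonzero(g[r,225:330]<85)[0]+225; print(r,c.min() if len(c) else None,c.max() if len(c) else None)
c=np.nonzero(g[40:140,278]<95)[0]+40; print('tail row',c.min())
print('scene head expected',[proj(S,o+a*x+l*M[:,1]+zz*up).round(1).tolist() for a in(.035,.085) for l in(.025,-.025) for zz in (.013,-.013)])
gs=cv2.cvtColor(sc,cv2.COLOR_BGR2GRAY); print(gs[190:216:1,250:292:3])
E
```

```text
t 27.73 pos [0.5536 0.1216 0.2367] rot [ 0.465 -3.107  0.   ] F [ 0.8 -0.3 -1.2] g 0.342 q [ 0.56  0.48 -1.    1.82  0.46  1.09  1.26]
origin [0.5536 0.1216 0.0617] window [0.6358 0.1468 0.0616] card rel [ 0.0792  0.0001 -0.0004] yaw 17.03093434715269
top -0.015 [231.9  77.4]
top 0.015 [315.3  77.4]
bot -0.015 [238.6  83.4]
bot 0.015 [309.7  83.4]
mid edges expected [array([236.2, 224.4]), array([311.5, 224.4])]
76 250 305
90 239 315
150 240 314
240 242 311
tail row 75
scene head expected [[260.4, 192.8], [260.5, 199.9], [270.1, 196.8], [270.1, 204.0], [271.5, 189.4], [271.5, 196.3], [281.2, 193.2], [281.1, 200.3]]
[[ 64  46 109  54  43  44  52  58  74  91 111 121  94  78]
 [ 72  49 103  48  51  54  55  75  96  97  95 111  87  85]
 [ 77  49  96  52  48  55  71  85  95  93  87  89  88  91]
 [ 73  48  95  51  49  67  81  89  90  91  91  91  86 106]
 [ 71  52 101  52  47  75  85  89  82  85  92 100  85 113]
 [ 55  55  96  53  47  76  85  87  82  76  92 103  64  99]
 [ 57  53  85  52  50  74  83  80  73  73  89  95  54  69]
 [ 59  56  77  52  52  71  76  74  73  73  86  99  57  49]
 [ 72
[... 357 characters left out ...]
5  73  64  90 130 137 131 136 140 126  90  65  48]
 [ 72  79  86  93 120 142 136 138 135 137 134 100  91  62]
 [ 73  93 110 124 136 140 135 144 135 139 136 106 100  84]
 [ 82 114 139 135 139 140 136 141 136 135 137 111 100 101]
 [117 145 150 139 138 140 139 135 138 139 134 129 104 101]
 [145 151 151 143 144 139 139 137 138 142 137 120 107 101]
 [155 154 147 138 139 137 136 133 137 138 137 114 102 104]
 [155 153 143 135 136 138 139 140 138 139 135 105  97 107]
 [152 149 140 135 137 140 140 142 137 141 141 123 110 108]
 [149 145 141 137 136 139 137 146 143 140 137 136 131 119]
 [146 139 142 137 143 137 141 152 152 135 141 143 146 128]
 [140 142 137 140 149 146 154 148 143 142 145 154 153 144]]
```

The window is 79 mm from the card, within 1 mm laterally and in height, at yaw 17.0°. The wand's tail pixels match a level wand. Hold for about 2.7 s.

>>> {"api": "step_arm", "payload": {
  "increments": [
    {"tx":0,"ty":0,"tz":0,"spin":0,"claw":0.2},
    {"tx":0,"ty":0,"tz":0,"spin":0,"claw":0.2},
    {"tx":0,"ty":0,"tz":0,"spin":0,"claw":0.2},
    {"tx":0,"ty":0,"tz":0,"spin":0,"claw":0.2},
    {"tx":0,"ty":0,"tz":0,"spin":0,"claw":0.2},
    {"tx":0,"ty":0,"tz":0,"spin":0,"claw":0.2},
    {"tx":0,"ty":0,"tz":0,"spin":0,"claw":0.2},
    {"tx":0,"ty":0,"tz":0,"spin":0,"claw":0.2}
  ]
}}

```text
time: 28.45
position: [0.5537, 0.1215, 0.2367]
tool_rot: [-0.465, 3.107, -0.0]
ft_force: [0.1, -0.4, -1.4]
grip_width: 0.336
```

>>> {"api": "step_arm", "payload": {
  "increments": [
    {"tx":0,"ty":0,"tz":0,"spin":0,"claw":0.2},
    {"tx":0,"ty":0,"tz":0,"spin":0,"claw":0.2},
    {"tx":0,"ty":0,"tz":0,"spin":0,"claw":0.2},
    {"tx":0,"ty":0,"tz":0,"spin":0,"claw":0.2},
    {"tx":0,"ty":0,"tz":0,"spin":0,"claw":0.2},
    {"tx":0,"ty":0,"tz":0,"spin":0,"claw":0.2},
    {"tx":0,"ty":0,"tz":0,"spin":0,"claw":0.2},
    {"tx":0,"ty":0,"tz":0,"spin":0,"claw":0.2}
  ]
}}

```text
time: 29.12
position: [0.5537, 0.1215, 0.2367]
tool_rot: [0.465, -3.107, 0.0]
ft_force: [-1.0, -0.1, -1.8]
grip_width: 0.34
```

>>> {"api": "step_arm", "payload": {
  "increments": [
    {"tx":0,"ty":0,"tz":0,"spin":0,"claw":0.2},
    {"tx":0,"ty":0,"tz":0,"spin":0,"claw":0.2},
    {"tx":0,"ty":0,"tz":0,"spin":0,"claw":0.2},
    {"tx":0,"ty":0,"tz":0,"spin":0,"claw":0.2},
    {"tx":0,"ty":0,"tz":0,"spin":0,"claw":0.2},
    {"tx":0,"ty":0,"tz":0,"spin":0,"claw":0.2},
    {"tx":0,"ty":0,"tz":0,"spin":0,"claw":0.2},
    {"tx":0,"ty":0,"tz":0,"spin":0,"claw":0.2}
  ]
}}

```text
time: 29.78
position: [0.5537, 0.1215, 0.2367]
tool_rot: [-0.465, 3.107, -0.0]
ft_force: [0.6, 0.6, -1.8]
grip_width: 0.339
```

>>> {"api": "step_arm", "payload": {
  "increments": [
    {"tx":0,"ty":0,"tz":0,"spin":0,"claw":0.2},
    {"tx":0,"ty":0,"tz":0,"spin":0,"claw":0.2},
    {"tx":0,"ty":0,"tz":0,"spin":0,"claw":0.2},
    {"tx":0,"ty":0,"tz":0,"spin":0,"claw":0.2},
    {"tx":0,"ty":0,"tz":0,"spin":0,"claw":0.2},
    {"tx":0,"ty":0,"tz":0,"spin":0,"claw":0.2},
    {"tx":0,"ty":0,"tz":0,"spin":0,"claw":0.2},
    {"tx":0,"ty":0,"tz":0,"spin":0,"claw":0.2}
  ]
}}

```text
time: 30.45
position: [0.5537, 0.1215, 0.2367]
tool_rot: [0.465, -3.107, 0.0]
ft_force: [-0.3, -0.4, -1.4]
grip_width: 0.339
```

```bash
python3 - <<'E'
from h import *
P=cam('wrist'); w=imaging.get_image('wrist'); cv2.imwrite('pics/w12.png',w); g=cv2.cvtColor(w,cv2.COLOR_BGR2GRAY)
for r in (76,90,150,240): c=np.nonzero(g[r,225:330]<85)[0]+225; print(r,c.min(),c.max())
c=np.nonzero(g[40:140,278]<95)[0]+40; print('tail row',c.min())
inc([.499,.380,.28],187.5)
# tray wand ribs again from top11 (marker slot recheck)
E
```

```text
76 249 304
90 239 314
150 240 314
240 242 311
tail row 75
t 30.5 pos [0.5537 0.1215 0.2367] rot [ 0.465 -3.107  0.   ] F [ 0.6  0.3 -2.1] g 0.342 q [ 0.56  0.48 -1.    1.82  0.46  1.09  1.26]
yaw -162.98 tx,ty,tz [-0.0234  0.2632 -0.0433] spin 9.52
```

The pose stayed steady throughout. Now the wand goes to the tray.

>>> {"api": "step_arm", "payload": {
  "increments": [
    {"tx":0.01,"ty":0,"tz":-0.015,"spin":0,"claw":0.2},
    {"tx":0.01,"ty":0.02,"tz":-0.03,"spin":1,"claw":0.2},
    {"tx":0.01,"ty":0.055,"tz":-0.043,"spin":3,"claw":0.2},
    {"tx":0.0,"ty":0.09,"tz":-0.043,"spin":5,"claw":0.2},
    {"tx":-0.01,"ty":0.125,"tz":-0.043,"spin":7,"claw":0.2},
    {"tx":-0.015,"ty":0.16,"tz":-0.043,"spin":9,"claw":0.2},
    {"tx":-0.02,"ty":0.19,"tz":-0.043,"spin":9.5,"claw":0.2},
    {"tx":-0.022,"ty":0.22,"tz":-0.043,"spin":9.5,"claw":0.2}
  ]
}}

```text
time: 31.17
position: [0.5101, 0.3402, 0.2798]
tool_rot: [-0.206, 3.134, 0.0]
ft_force: [0.2, -1.1, -1.3]
grip_width: 0.346
```

>>> {"api": "step_arm", "payload": {
  "increments": [
    {"tx":0,"ty":0.02,"tz":0,"spin":0,"claw":0.2},
    {"tx":0,"ty":0.035,"tz":0,"spin":0,"claw":0.2},
    {"tx":0,"ty":0.043,"tz":0,"spin":0,"claw":0.2},
    {"tx":0,"ty":0.043,"tz":0,"spin":0,"claw":0.2},
    {"tx":0,"ty":0.043,"tz":0,"spin":0,"claw":0.2},
    {"tx":0,"ty":0.043,"tz":0,"spin":0,"claw":0.2}
  ]
}}

```text
time: 31.67
position: [0.5055, 0.3795, 0.2794]
tool_rot: [0.203, -3.135, 0.002]
ft_force: [0.1, -0.0, -1.6]
grip_width: 0.338
```

```bash
python3 - <<'E'
from h import *
P=cam('wrist'); w=imaging.get_image('wrist'); cv2.imwrite('pics/w13.png',w); np.savez('w13.npz',K=P[0],T=P[1])
inc([.499,.380,.192],187.5)
for lab,x,y in (('L',-.075,.0418-.023),('R',-.075,.0418+.023),('end',-.097,.0418)):
    c,s=np.cos(.131),np.sin(.131); print(lab,proj(P,[.5046+c*x-s*y,.3395+s*x+c*y,.016]).round(1))
E
```

```text
t 31.72 pos [0.5056 0.3793 0.2794] rot [-2.030e-01  3.135e+00 -2.000e-03] F [-0.3 -0.8 -1.3] g 0.344 q [ 0.04  0.56 -0.97  1.62  0.49  1.22  0.67]
yaw -172.6 tx,ty,tz [0.0064 0.0016 0.0874] spin -0.1
L [242.1 101.5]
R [316.3 101.4]
end [279.2  63.4]
```

View pics/w13.png

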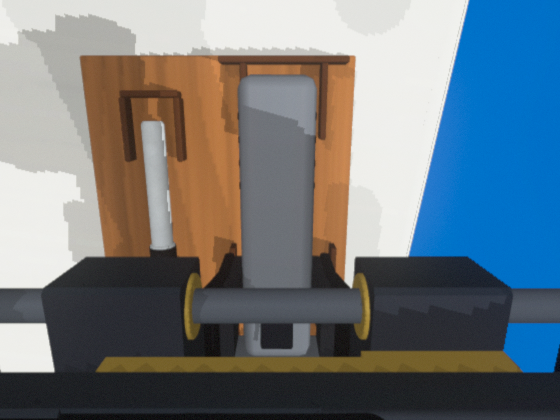

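The tail-slot ribs are at u≈243 and 323 (mid 283 against an expected 279), so I shift about 1.5 mm to +y. The end rib is at v≈62, as expected. Lower the wand.

>>> {"api": "step_arm", "payload": {
  "increments": [
    {"tx":0.006,"ty":0.003,"tz":0.01,"spin":-0.1,"claw":0.2},
    {"tx":0.006,"ty":0.003,"tz":0.028,"spin":-0.1,"claw":0.2},
    {"tx":0.006,"ty":0.003,"tz":0.045,"spin":-0.1,"claw":0.2},
    {"tx":0.006,"ty":0.003,"tz":0.06,"spin":-0.1,"claw":0.2},
    {"tx":0.006,"ty":0.003,"tz":0.072,"spin":-0.1,"claw":0.2},
    {"tx":0.006,"ty":0.003,"tz":0.08,"spin":-0.1,"claw":0.2},
    {"tx":0.006,"ty":0.003,"tz":0.085,"spin":-0.1,"claw":0.2},
    {"tx":0.006,"ty":0.003,"tz":0.087,"spin":-0.1,"claw":0.2}
  ]
}}

```text
time: 32.38
position: [0.4982, 0.3829, 0.1921]
tool_rot: [0.209, -3.133, 0.002]
ft_force: [-2.6, -3.4, 7.4]
grip_width: 0.341
```

>>> {"api": "step_arm", "payload": {
  "increments": [
    {"tx":0,"ty":0,"tz":0,"spin":0,"claw":0.2},
    {"tx":0,"ty":0,"tz":0,"spin":0,"claw":0.2},
    {"tx":0,"ty":0,"tz":0,"spin":0,"claw":0.2}
  ]
}}

```text
time: 32.63
position: [0.4986, 0.3835, 0.1934]
tool_rot: [-0.209, 3.133, 0.001]
ft_force: [-0.0, -0.3, -1.7]
grip_width: 0.34
```

```bash
python3 - <<'E'
from h import *
inc([.499,.3815,.192],187.5)
E
```

```text
t 32.63 pos [0.4986 0.3835 0.1934] rot [-2.090e-01  3.133e+00  1.000e-03] F [-0.  -0.3 -1.7] g 0.34 q [-0.01  0.65 -0.91  1.69  0.57  1.09  0.61]
yaw -172.37 tx,ty,tz [-0.0002 -0.0021  0.0014] spin 0.13
```

>>> {"api": "step_arm", "payload": {
  "increments": [
    {"tx":0,"ty":-0.002,"tz":0,"spin":0,"claw":0.2},
    {"tx":0,"ty":-0.002,"tz":0.001,"spin":0,"claw":0.2},
    {"tx":0,"ty":-0.002,"tz":0.001,"spin":0,"claw":0.2},
    {"tx":0,"ty":-0.002,"tz":0.001,"spin":0,"claw":0.55},
    {"tx":0,"ty":-0.002,"tz":0.001,"spin":0,"claw":0.55},
    {"tx":0,"ty":-0.002,"tz":0.001,"spin":0,"claw":0.55},
    {"tx":0,"ty":-0.002,"tz":0.001,"spin":0,"claw":0.55},
    {"tx":0,"ty":-0.002,"tz":0.001,"spin":0,"claw":0.55}
  ],
  "force": 20
}}

```text
time: 33.3
position: [0.4986, 0.3812, 0.1917]
tool_rot: [0.209, -3.135, 0.0]
ft_force: [0.0, -0.8, 0.2]
grip_width: 0.534
```

>>> {"api": "step_arm", "payload": {
  "increments": [
    {"tx":0,"ty":0,"tz":-0.005,"spin":0,"claw":0.55},
    {"tx":0,"ty":0,"tz":-0.02,"spin":0,"claw":0.55},
    {"tx":0,"ty":0,"tz":-0.045,"spin":0,"claw":0.55},
    {"tx":0,"ty":0,"tz":-0.08,"spin":0,"claw":0.55},
    {"tx":0,"ty":0,"tz":-0.12,"spin":0,"claw":0.55},
    {"tx":0,"ty":0,"tz":-0.16,"spin":0,"claw":0.55},
    {"tx":0,"ty":-0.03,"tz":-0.18,"spin":0,"claw":0.55},
    {"tx":0,"ty":-0.07,"tz":-0.18,"spin":0,"claw":0.55}
  ]
}}

```text
time: 33.97
position: [0.5061, 0.317, 0.3793]
tool_rot: [-0.222, 3.125, 0.012]
ft_force: [0.7, -0.2, 0.2]
grip_width: 0.552
```

>>> {"api": "step_arm", "payload": {
  "increments": [
    {"tx":0,"ty":-0.3,"tz":0,"spin":0,"claw":0.55},
    {"tx":0,"ty":-0.3,"tz":0,"spin":0,"claw":0.55},
    {"tx":0,"ty":-0.3,"tz":0,"spin":0,"claw":0.55},
    {"tx":0,"ty":-0.3,"tz":0,"spin":0,"claw":0.55},
    {"tx":0,"ty":-0.3,"tz":0,"spin":0,"claw":0.55},
    {"tx":0,"ty":-0.3,"tz":0,"spin":0,"claw":0.55},
    {"tx":0,"ty":-0.3,"tz":0,"spin":0,"claw":0.55},
    {"tx":0,"ty":-0.3,"tz":0,"spin":0,"claw":0.55}
  ]
}}

```text
time: 34.63
position: [0.5485, 0.0059, 0.3725]
tool_rot: [-0.192, 3.135, -0.008]
ft_force: [0.6, -0.4, -0.2]
grip_width: 0.546
```

>>> {"api": "step_arm", "payload": {
  "increments": [
    {"tx":0,"ty":0,"tz":0,"spin":0,"claw":0.55},
    {"tx":0,"ty":0,"tz":0,"spin":0,"claw":0.55},
    {"tx":0,"ty":0,"tz":0,"spin":0,"claw":0.55},
    {"tx":0,"ty":0,"tz":0,"spin":0,"claw":0.55}
  ]
}}

```text
time: 34.97
position: [0.5474, 0.0168, 0.3723]
tool_rot: [-0.215, 3.134, 0.0]
ft_force: [-0.2, -0.0, -0.5]
grip_width: 0.554
```

```bash
python3 - <<'E'
from h import *
st(); t=imaging.get_image('top'); cv2.imwrite('pics/top9.png',t)
c=np.zeros((600,800,3),np.uint8)
c[:450,:400]=cv2.resize(t[190:280,100:180],(400,450),interpolation=cv2.INTER_CUBIC)
c[:480,410:800]=cv2.resize(t[110:270,260:390],(390,480),interpolation=cv2.INTER_CUBIC)
cv2.imwrite('pics/c5.png',c)
E
```

```text
t 34.97 pos [0.5474 0.0168 0.3723] rot [-0.215  3.134  0.   ] F [-0.2 -0.  -0.5] g 0.554 q [ 0.82  0.25 -1.03  1.72  0.22  1.29  1.45]
```

View pics/c5.png

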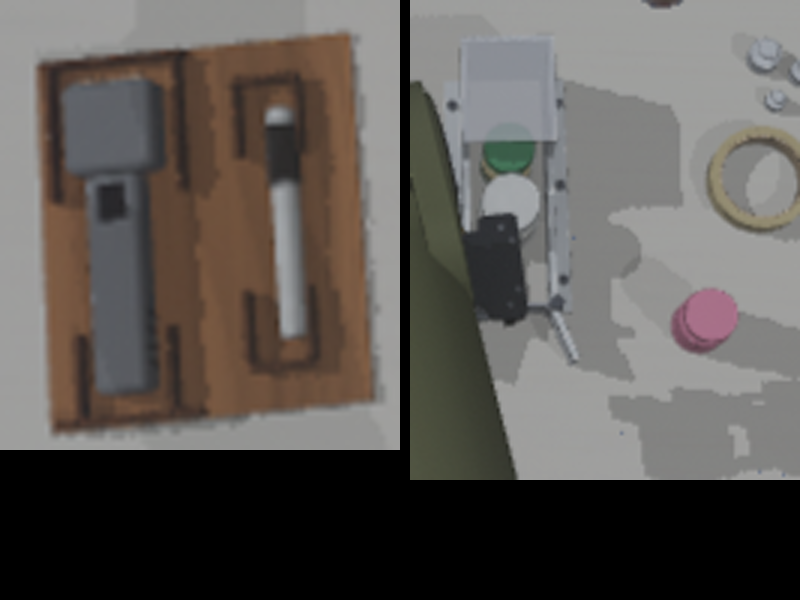

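The wand lies in its compartment with its head in the wide pocket at (112,128), and the marker is in its slot at (283,220). Both jars stand in the lane and the tape has not moved. Handing in.

```bash
python3 - <<'E'
from h import *
print(workorder.close_job()); st()
E
```

```text
the job is handed in; nothing more can be done
None
the job is handed in; nothing more can be done
```

The job is done and handed in after about 35 s on the robot's clock; `close_job()` gives no verdict.

- **Marker:** it lies flat between the ribs of its narrow compartment, seen again in the last picture.
- **Jars:** only the green-capped and white-capped jars were there, with no yellow one. I slid both upright along the table and pushed them through the flaps, green first. The flaps looked shut behind both once the arm had risen.
- **Wand scan:** the window was held steady for about 2.7 s. By my measurements it was 79 mm from the card, within about 1 mm in height and sideways, and square to it.
- **Wand put away:** it lies flat in its compartment with the head in the wide pocket.
- **Tape:** it was not touched and looks to be in the same place.

**What differed or stayed open:**
- The wrist and top cameras disagreed by up to about 3.5 mm on the tray and 1–2 mm on the card. I used values in between, which is within the compartments' slack.
- The arm stood over part of the flap line in the final picture, so the shut flaps are confirmed only by earlier views. The last of these was while I was presenting the wand.
- The upward force read 4 to 9 N while the jars were gripped and dragged, and 7 N for a moment as the wand touched the tray.

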